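# Scan the toy-pattern blocks and line them up

## Task

Digitise the wooden animal pattern blocks from the grey tray: slide the scanner's stage plate out, lay every block flat on it, each in its own bay, pointing in or out and centred on the cross between the stops, then push the plate fully home under the hood with all of them and leave it there for two seconds. Slide it out again, set the blocks down flat on the table between the tin and the thread spool, in a row on the line from one to the other, each lying squarely across that line and centred on it, at least a finger's width (15 mm) from each other and clear of tin and spool; then push the empty plate fully home. Do not shift the tin, the spool or the cardboard ring.

Things in the scene. Friction and masses are not known exactly. Their poses are not given: they have to be found in the camera images.
- bear: Solid brown wooden block, flat bear (straight body, round head with two ears at +x), lying flat: at most 90 long (x) x 42 wide (y), 34 thick (z). Its middle (x from -20 to +12) has parallel sides 36 apart, for gripping. About 90 g. Origin: centre of the outline, on the underside. May be absent (None): 2 or 3 of the 4 blocks are present.
- whale: Solid brown wooden block, flat whale (round nose at +x, two-lobed tail at -x), lying flat: at most 90 long (x) x 42 wide (y), 34 thick (z). Its middle (x from -20 to +12) has parallel sides 36 apart, for gripping. About 90 g. Origin: centre of the outline, on the underside. May be absent (None): 2 or 3 of the 4 blocks are present.
- rabbit: Solid brown wooden block, flat rabbit (two straight ears at +x, stub tail at -x), lying flat: at most 90 long (x) x 42 wide (y), 34 thick (z). Its middle (x from -20 to +12) has parallel sides 36 apart, for gripping. About 90 g. Origin: centre of the outline, on the underside. May be absent (None): 2 or 3 of the 4 blocks are present.
- fish: Solid brown wooden block, flat fish (round nose at +x, square tail fin at -x), lying flat: at most 90 long (x) x 42 wide (y), 34 thick (z). Its middle (x from -20 to +12) has parallel sides 36 apart, for gripping. About 90 g. Origin: centre of the outline, on the underside. May be absent (None): 2 or 3 of the 4 blocks are present.
- bay1 (a point): Centre of the middle bay (thin black cross) on the stage plate's top face, 27 above the table; moves with the plate. x: the way the plate slides in. Any block in any bay, one each, length along x. Stops 8 high round each bay: front and back ones 110 apart inside, side ones about 80 apart; fingertips 10 above the plate clear them.
- bay0 (a point): Centre of the left bay of the stage plate, 90 from the middle bay's along +y; otherwise the same.
- bay2 (a point): Centre of the right bay of the stage plate, 90 from the middle bay's along -y; otherwise the same.
- plate (a joint): Slide of the aluminium stage plate (140 x 270): 0 = fully out towards the robot, 0.17 m = fully home under the white hood, end stops at both. 2.5 N of friction, stays where left; starts partly in. The hood is fixed, 300 wide, 160 deep, opening 100 high, top 120 above the table; its front is 120 ahead (+x) of the bays' centres when the plate is fully out.
- plate_grip (a point): Grip of the stage plate: black upright fin, 14 thick (y), 30 long (x), top 24 above this point, which is its centre (51 above the table) and a good TCP point for pinching across y. It is 105 in front (-x) of the middle bay's centre and moves with it; same axes. With the plate home it stands 55 in front of the hood.
- bin: Grey sorting tray, 270 (x) x 190 (y), 15 high, floor 5 thick, walls 5, divided 2 x 2 into compartments of about 127 x 87; each block starts in its own compartment, length roughly along the tray's x. Origin: centre of the underside. Fixed in place.
- tin: Flat-topped rectangular steel tin, 74 (x) x 94 (y) x 50 high, loose, 0.6 kg. Origin: centre of the underside; its x axis points at the thread spool.
- spool: Standing spool of grey thread with white flanges, diameter 60, 55 high, loose, about 360 from the tin's centre (centre to centre). Origin: centre of the underside.
- tape: Bystander: cardboard ring lying flat between the scanner and the row, diameter 90, 22 high. Origin: centre of the underside.
Not all that is in view belongs to the job. Leave any green or purple look-alike of the fish alone. What is shaped like the tin but blue is not meant.

How it is judged:
By the outcome, as a careful person would: the job done as asked, in the order asked, and still so for the second after the job is handed in, with the robot touching nothing.
Of bear, whale, rabbit, fish only 2 to 3 are there at a start; the rules pass over those that are not, and their reading is None.
At some moment in a run one of bear, whale, rabbit, fish may be knocked a few centimetres aside while the robot is not near it.
Once in a run the grip may slacken for a moment while it holds something.
It also fails if it takes over 210 s, if anything falls off the work surface, if the arm or the gripper's body presses on something with over 40 N, if the wrist force passes 120 N, or if a joint passes its speed limit or range.

## Robot

A 6-joint arm with a two-finger parallel gripper is mounted at the origin on the work surface. World frame = base frame: x ahead of the robot, y to its left, z up, the work surface at z = 0. Lengths are in mm, angles in rad, forces in N, time in s.
With the tool pointing down it reaches from about 400 to 925 mm from the base axis. Payload 12.5 kg.
Tool frame: the origin (TCP) lies between the finger pads, 19 mm behind the fingertips; this is the grasp point; z points along the fingers, y is the line along which they close (so a half turn about z gives the same grasp; the last joint's range is limited). The gripper opens to 95 mm and grips with 3 to 60 N. Pads are 20 mm wide; open, the fingers measure 119 mm over their backs; the gripper's body (75 mm by 180 mm) begins 59 mm behind the grasp point.
Start: joints at [1.049, 0.491, 1.559, -0, 1.092, -0.106], TCP at [252.436, 571.77, 233.461] pointing down, gripper open.
Joint ranges: [-3.1, 3.1], [-0.84, 2.19], [0.05, 2.79], [-1.13, 4.28], [0.06, 2.93], [-2.69, 2.69]. Speed limits (rad/s): [2.22, 2.22, 2.79, 3.14, 3.14, 3.14].

## Interface

Orientations are given as [roll, pitch, yaw] about the fixed x, y, z axes, in that order (R = Rz(yaw) Ry(pitch) Rx(roll)).
In Python, from cell import env gives the robot as it stands.
- The arm moves only by the tool carry_out, never from a script. Its argument "motion" is a list of rows, each a list of 5 numbers: the shift along the tool's x, y, z in mm, then the turn about the tool's z in degrees, then the closure, from 0 (fully open) to 1 (shut). A call has 1 to 12 rows; each row shifts and turns the commanded pose from where the row before left it, along the tool's axes as they then stand; what a row does not reach is not made up. A row lasts 1/10 s, in which the tool goes at most 50 mm and 8.59 degrees, less where a joint would pass 70% of its speed; a pose out of reach is approached as far as the arm can. A call with a gripper value outside its range is refused whole. The fingers move at their own pace and stop on an object; the grip force is fixed at half the most. Time passes only in rows, so rows that do not move let the fingers close. It gives the time, the measured TCP pose, the force, the opening and the grip force at its end, in the units of the state.
- env.state(): the state, without advancing time (a new reading comes with each control period).
- env.read_camera(name): name is "side" or "top"; returns a dict with "color" (400x640x3 uint8, red, green, blue), "K" (3x3 intrinsics, pixels), "R" (3x3) and "t" (3): a world point X has camera coordinates R X + t. Camera axes: x right, y down, z forward; pixel columns grow to the right and rows downward; lengths in mm; the calibration is good to about 2 mm. A picture is of the moment at which its call begins. There is no depth.
- env.job_done(): hands the job in; it is judged then, once.
The state is a dict: "t": time; "joints": joint angles; "qvel": joint speeds; "tau": joint torques, N m; "eef_pos": TCP position; "tcp_rot": TCP orientation; "ft_force": force on the tool from outside, world axes, zero at the start; "moment": the same for the moment, N m; "opening": opening from 0.0 (shut) to 1.0 (fully open); "grip_force": force on a finger pad.
Only numpy, scipy, OpenCV 4.12 (cv2) and the standard library are available. Lean on these libraries where they do the work, as an engineer would, in place of code of your own. Each camera call takes 0.05 s, during which the arm holds its last target. There are 200 camera calls.

## Working session

There is one attempt and no reset: what is moved stays moved. The work goes in short steps, Python scripts to look and compute and a tool call to move; the robot and the scene stay as the last step left them, time stands still between calls to the robot, and variables do not carry over. Pictures are saved under pics/ and viewed, at most 14 in all, crops included, and the job is handed in when it is done.

Besides the shell and the picture viewer there is one more tool, called after "Emit:" by a JSON object that holds its "op" and its "data", one argument or row to a line. carry_out: Moves the arm, as the interface text tells. Its arguments: {"type":"object","properties":{"motion":{"type":"array"}},"required":["motion"]}

```bash
ls; mkdir -p pics; python3 - <<'E'
from cell import env
import cv2
s=env.state(); print(s['t'],s['eef_pos'],s['tcp_rot'],s['opening'])
for n in ['top','side']:
    c=env.read_camera(n); cv2.imwrite(f'pics/{n}0.png',c['color'][:,:,::-1]); print(n,c['K'].tolist(),c['R'].round(4).tolist(),c['t'].round(1).tolist())
E
```

```text
pics
0.0 [252.32001608 571.53365712 232.83154298] [-3.14038491e+00 -1.35500398e-04  2.72572756e+00] 1.0013253336745087
top [[453.56549033637697, 0.0, 321.3602802091404], [0.0, 453.56549033637697, 201.96400980517532], [0.0, 0.0, 1.0]] [[-0.0132, -0.9998, -0.0131], [-0.9894, 0.015, -0.1447], [0.1449, 0.011, -0.9894]] [74.1, 453.9, 1323.2]
side [[500.1142252871969, 0.0, 311.0387775786148], [0.0, 500.1142252871969, 201.44469833385648], [0.0, 0.0, 1.0]] [[0.9907, -0.1361, 0.0068], [-0.0794, -0.6167, -0.7832], [0.1108, 0.7754, -0.6217]] [-425.0, 130.3, 1613.4]
```

View pics/top0.png

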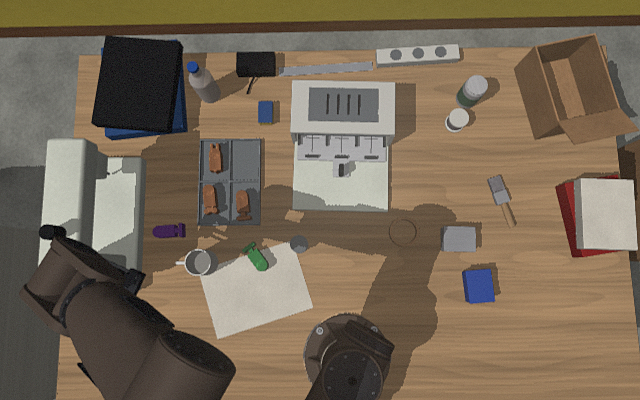

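View pics/side0.png

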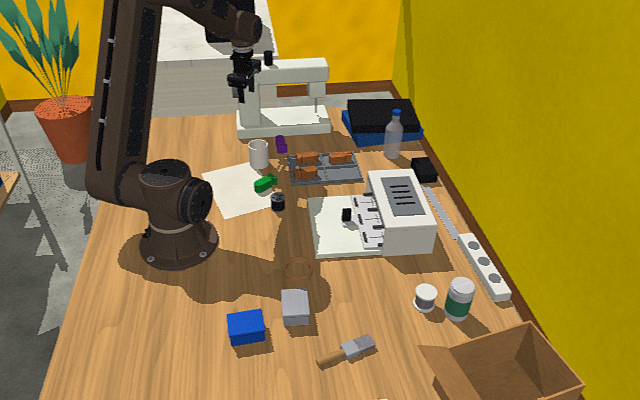

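The top picture shows three brown blocks in the tray, at (216,158), (210,199) and (244,204). The plate grip is at about (341,170), the grey tin at (459,238) and the ring at (402,232). There are three spool candidates: white at (457,119), white-green at (472,92) and dark at (299,243). The purple fish at (169,231), green fish at (257,257) and blue box at (479,286) are decoys. I'll enlarge.

```bash
cat > h.py <<'E'
import numpy as np, cv2
from cell import env
def cam(n): return env.read_camera(n)
def pix2w(c,u,v,z):
    d=c['R'].T@np.linalg.inv(c['K'])@np.array([u,v,1.]); o=-c['R'].T@c['t']
    return (o+d*(z-o[2])/d[2]).round(1)
def w2pix(c,X):
    p=c['K']@(c['R']@np.array(X,float)+c['t']); return (p[:2]/p[2]).round(1)
def crop(img,x,y,w,h,s): return cv2.resize(img[y:y+h,x:x+w,::-1],None,fx=s,fy=s,interpolation=cv2.INTER_CUBIC)
def offs(tgt,yaw=None,half=True):
    """shift in tool axes (tool pointing down) and turn (deg) from measured pose to tgt x,y,z,yaw"""
    from scipy.spatial.transform import Rotation as R
    s=env.state(); r=R.from_euler('xyz',s['tcp_rot']).as_matrix()
    d=r.T@(np.array(tgt,float)-s['eef_pos'])
    out=[d.round(1).tolist()]
    cy=np.arctan2(r[1,0],r[0,0])
    if yaw is not None:
        e=-(np.degrees(yaw-cy)); e=(e+90)%180-90 if half else (e+180)%360-180
        out.append(round(e,1))
    print('t',round(s['t'],2),'pos',s['eef_pos'].round(1),'yaw',round(np.degrees(cy),1),'j',s['joints'][5].round(2),'op',round(s['opening'],3),'gf',round(s['grip_force'],1),'F',s['ft_force'].round(1)); print(out)
E
python3 - <<'E'
from h import *
t=cam('top')['color'];s=cam('side')['color']
cv2.imwrite('pics/tray.png',crop(t,190,130,80,100,6))
a=crop(t,285,75,115,140,4); b=crop(t,430,70,60,60,4.5); c=crop(t,430,210,60,60,4.5)
bc=np.vstack([b,c]); 
out=np.zeros((560,740,3),np.uint8); out[:,:460]=a; out[:540,465:735]=bc
cv2.imwrite('pics/misc.png',out)
E
```

```text
(no output)
```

View pics/tray.png

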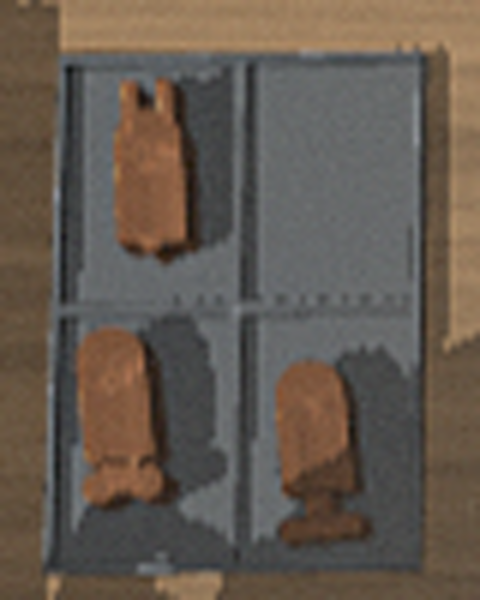

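View pics/misc.png

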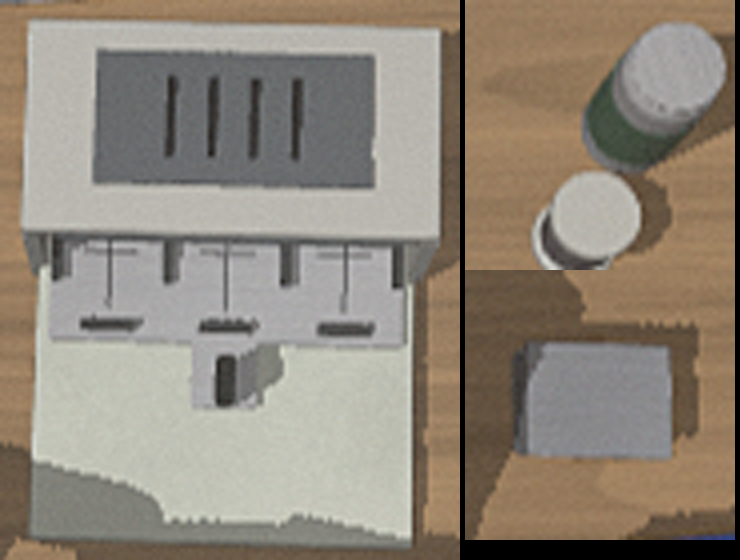

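The crops confirm rabbit (216,158), whale (210,199) and fish (245,204). The spool is the one at (459,118), which has white flanges and a grey body; the jar beside it is white-green. The tin is the grey box at about (459,238). The plate fin is at about (341,170).

```bash
python3 - <<'E'
from h import *
c=cam('top')
print('cam',(-c['R'].T@c['t']).round(0))
P=lambda x,y,s,ox,oy,z: pix2w(c,(x+.5)/s-.5+ox,(y+.5)/s-.5+oy,z)
for n,a,b in [('rabbit',(147,80),(158,252)),('whale',(110,328),(123,503)),('fish',(312,360),(325,540))]:
    A=P(*a,6,190,130,39);B=P(*b,6,190,130,39); d=A-B; print(n,A,B,(A+B)/2,np.hypot(*d[:2]),np.degrees(np.arctan2(d[1],d[0])))
for n,l,r in [('rabbit',(116,190),(187,190)),('whale',(82,410),(154,410)),('fish',(279,430),(351,430))]:
    print(n,'sides',P(*l,6,190,130,39),P(*r,6,190,130,39))
for x,y in [(540,343),(670,346),(672,458),(526,457)]: print('tin',P(x-465,y-270,4.5,430,210,50))
tc=np.mean([P(x-465,y-270,4.5,430,210,50) for x,y in [(526,343),(670,346),(672,458),(526,457)]],0)
sp=P(131,214,4.5,430,70,55); d=sp-tc; print('tin',tc,'spool',sp,np.hypot(*d[:2]),np.degrees(np.arctan2(d[1],d[0])))
for x,y in [(226,357),(226,404)]: print('fin',P(x,y,4,285,75,75),P(x,y,4,285,75,27))
for x,y in [(112,324),(229,326),(346,329)]: print('stop',P(x,y,4,285,75,35))
for x,y in [(109,300),(109,245),(225,310),(225,245),(344,310),(347,250)]: print('cross',P(x,y,4,285,75,27))
for x,y in [(25,232),(440,237)]: print('hood',P(x,y,4,285,75,120))
for p in [(62,60),(425,58),(418,568),(48,568)]: print('tray',P(*p,6,190,130,15))
print('ring',pix2w(c,402,232,11))
E
```

```text
cam [ 258.   53. 1376.]
rabbit [640.9 392.   39. ] [551.6 384.5  39. ] [596.25 388.25  39.  ] 89.61439616490195 4.800808811506012
whale [513.1 407.9  39. ] [424.7 399.3  39. ] [468.9 403.6  39. ] 88.81734064922236 5.556538085453219
fish [495.3 306.2  39. ] [404.8 298.7  39. ] [450.05 302.45  39.  ] 90.81024171314598 4.7374433480101095
rabbit sides [583.9 406.5  39. ] [583.3 370.5  39. ]
whale sides [471.7 420.9  39. ] [471.2 384.9  39. ]
fish sides [460.2 322.2  39. ] [459.6 286.3  39. ]
tin [ 376.5 -296.6   50. ]
tin [ 373.4 -380.5   50. ]
tin [ 301.2 -377.3   50. ]
tin [ 303.1 -283.7   50. ]
tin [ 338.6  -332.25   50.  ] spool [ 703.8 -350.    55. ] 365.6311016584885 -2.782585978942153
fin [560.9   7.7  75. ] [572.   6.  27.]
fin [525.8   8.4  75. ] [535.6   6.7  27. ]
stop [597.2  92.2  35. ]
stop [594.2   3.6  35. ]
stop [590.4 -84.9  35. ]
cross [618.1  94.6  27. ]
cross [661.5  94.1  27. ]
cross [608.8   6.1  27. ]
cross [660.    5.1  27. ]
cross [607.3 -84.6  27. ]
cross [654.4 -88.3  27. ]
hood [644.4 151.3 120. ]
hood [ 635.6 -145.1  120. ]
tray [659.2 442.4  15. ]
tray [657.  254.2  15. ]
tray [392.6 256.1  15. ]
tray [395.3 442.7  15. ]
ring [ 363.4 -173.3   11. ]
```

```bash
cat >> h.py <<'E'
def to(*tgts):
    """each tgt x,y,z,yaw(deg): successive shifts in tool axes after the turn"""
    from scipy.spatial.transform import Rotation as R
    s=env.state(); r=R.from_euler('xyz',s['tcp_rot']).as_matrix(); cy=np.degrees(np.arctan2(r[1,0],r[0,0])); p=s['eef_pos']
    print('t',round(s['t'],2),'pos',p.round(1),'yaw',round(cy,1),'j6',s['joints'][5].round(2),'op',round(s['opening'],3),'gf',round(s['grip_force'],1),'F',s['ft_force'].round(1))
    for x,y,z,w in tgts:
        e=(cy-w+180)%360-180; a=np.radians(w); d=np.array([x,y,z])-p
        print('turn',round(e,1),'shift',round(d[0]*np.cos(a)+d[1]*np.sin(a),1),round(d[0]*np.sin(a)-d[1]*np.cos(a),1),round(-d[2],1))
        p=np.array([x,y,z]);cy=w
E
python3 -c "
from h import *
to((546,8,120,178),(546,8,51,178))"
```

```text
t 0.25 pos [252.4 571.7 233.2] yaw 156.2 j6 -0.11 op 1.001 gf 0.0 F [ 0.5 -0.   0.5]
turn -21.8 shift -313.1 -553.1 113.2
turn 0 shift 0.0 0.0 69
```

Emit:
{"op": "carry_out", "data": {
  "motion": [
    [0,0,0,-7.3,0],
    [0,0,0,-7.3,0],
    [0,0,0,-7.2,0],
    [-22,-39,8,0,0],
    [-22,-39,8,0,0],
    [-22,-39,8,0,0],
    [-22,-39,8,0,0],
    [-22,-39,8,0,0],
    [-22,-39,8,0,0],
    [-22,-39,8,0,0],
    [-22,-39,8,0,0],
    [-22,-39,8,0,0]
  ]
}}

```text
t: 1.45
eef_pos: [438.5, 212.4, 161.3]
tcp_rot: [3.141, 0.0, 3.106]
ft_force: [0.7, 0.3, -0.0]
opening: 1.002
grip_force: 0.0
```

Emit:
{"op": "carry_out", "data": {
  "motion": [
    [-22,-39,8,0,0],
    [-22,-39,8,0,0],
    [-22,-39,8,0,0],
    [-22,-39,8,0,0],
    [-22,-39,8,0,0],
    [0,0,0,0,0.3],
    [0,0,0,0,0.3],
    [0,0,0,0,0.3]
  ]
}}

```text
t: 2.25
eef_pos: [540.5, 15.9, 121.5]
tcp_rot: [3.141, -0.0, 3.107]
ft_force: [0.1, 0.4, -0.3]
opening: 0.805
grip_force: 0.0
```

```bash
python3 -c "
from h import *
to((546,8,120,178),(546,8,51,178))"
```

```text
t 2.25 pos [540.5  15.9 121.5] yaw 178.0 j6 -1.63 op 0.805 gf 0.0 F [ 0.1  0.4 -0.3]
turn 0.0 shift -5.8 -7.7 1.5
turn 0 shift 0.0 0.0 69
```

Emit:
{"op": "carry_out", "data": {
  "motion": [
    [-6,-8,10,0,0.3],
    [0,0,30,0,0.3],
    [0,0,30,0,0.3],
    [0,0,0,0,0.6],
    [0,0,0,0,0.8],
    [0,0,0,0,1],
    [0,0,0,0,1],
    [0,0,0,0,1],
    [0,0,0,0,1],
    [0,0,0,0,1],
    [0,0,0,0,1]
  ]
}}

```text
t: 3.35
eef_pos: [546.8, 8.5, 51.8]
tcp_rot: [3.14, 0.001, 3.105]
ft_force: [0.5, 15.9, 3.9]
opening: 0.146
grip_force: 30.0
```

Emit:
{"op": "carry_out", "data": {
  "motion": [
    [10,0,0,0,1],
    [15,0,0,0,1],
    [15,0,0,0,1],
    [15,0,0,0,1],
    [15,0,0,0,1],
    [15,0,0,0,1],
    [15,0,0,0,1],
    [10,0,0,0,1],
    [10,0,0,0,1]
  ]
}}

```text
t: 4.25
eef_pos: [426.5, 13.4, 51.7]
tcp_rot: [3.14, 0.001, 3.105]
ft_force: [5.0, 38.5, 3.0]
opening: 0.148
grip_force: 30.0
```

Emit:
{"op": "carry_out", "data": {
  "motion": [
    [0,1,0,0,1],
    [0,1,0,0,1],
    [0,0,0,0,1],
    [0,0,0,0,1]
  ]
}}

```text
t: 4.65
eef_pos: [426.7, 13.6, 51.7]
tcp_rot: [3.141, -0.0, 3.105]
ft_force: [-2.0, 6.5, 7.8]
opening: 0.141
grip_force: 30.0
```

Emit:
{"op": "carry_out", "data": {
  "motion": [
    [4,0.3,0,0,1],
    [4,0.1,0,0,1],
    [3,0.1,0,0,1],
    [2,0,0,0,1],
    [0,0,0,0,1]
  ]
}}

```text
t: 5.15
eef_pos: [414.4, 14.1, 51.7]
tcp_rot: [3.141, 0.002, 3.105]
ft_force: [2.4, 3.0, 6.4]
opening: 0.148
grip_force: 30.0
```

Emit:
{"op": "carry_out", "data": {
  "motion": [
    [2,0,0,0,1],
    [2,0,0,0,1],
    [0,0,0,0,1],
    [0,0,0,0,1]
  ]
}}

```text
t: 5.55
eef_pos: [413.9, 14.1, 51.8]
tcp_rot: [-3.141, 0.009, 3.105]
ft_force: [16.5, 8.1, -5.2]
opening: 0.148
grip_force: 30.0
```

Emit:
{"op": "carry_out", "data": {
  "motion": [
    [-2,0,0,0,1],
    [0,0,0,0,0.5],
    [0,0,0,0,0.3],
    [0,0,0,0,0.3],
    [0,0,-20,0,0],
    [0,0,-40,0,0],
    [0,0,-40,0,0],
    [0,45,-10,0,0],
    [0,45,0,0,0],
    [0,45,0,0,0],
    [0,45,0,0,0],
    [0,45,0,0,0]
  ]
}}

```text
t: 6.75
eef_pos: [419.2, 240.8, 161.4]
tcp_rot: [-3.141, -0.0, 3.106]
ft_force: [0.5, -0.2, 0.1]
opening: 0.977
grip_force: 0.0
```

```bash
python3 - <<'E'
from h import *
c=cam('top'); t=c['color']
cv2.imwrite('pics/plate1.png',crop(t,190,125,210,130,3.8))
to((596,388,130,185),(596,388,37,185))
E
```

```text
t 6.8 pos [419.7 245.6 161.5] yaw 178.1 j6 -1.15 op 0.99 gf 0.0 F [-1.6  2.  -1.8]
turn -6.9 shift -188.0 126.5 31.5
turn 0 shift -0.0 0.0 93
```

View pics/plate1.png

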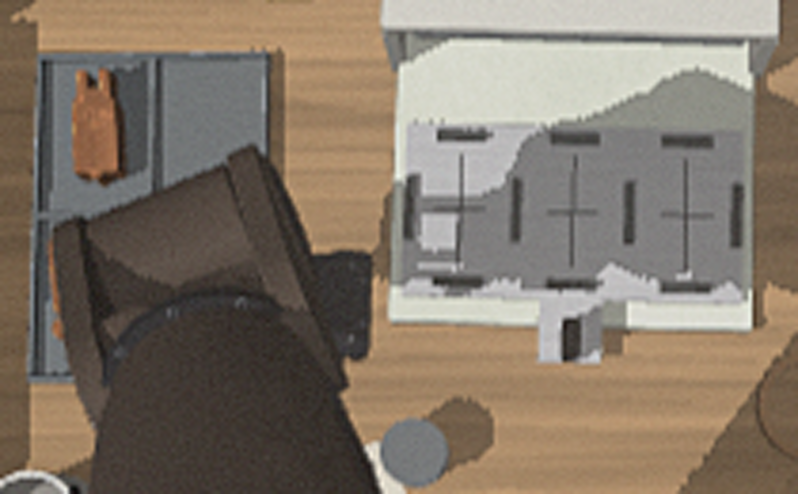

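The plate is out. The bay crosses are at crop (462,209), (573,212) and (686,216), and the rabbit is unmoved.

```bash
python3 - <<'E'
from h import *
c=cam('top')
for p in [(462,209),(573,212),(686,216)]: print(pix2w(c,(p[0]+.5)/3.8-.5+190,(p[1]+.5)/3.8-.5+125,27))
for a,b in [((462,155),(460,268)),((575,155),(572,265)),((686,160),(685,272))]:
  A,B=[pix2w(c,(p[0]+.5)/3.8-.5+190,(p[1]+.5)/3.8-.5+125,27) for p in (a,b)]; d=A-B; print(np.degrees(np.arctan2(d[1],d[0])))
f=np.array([414.3,14.4]); x=np.array([np.cos(np.radians(-2.1)),np.sin(np.radians(-2.1))]); y=np.array([-x[1],x[0]])
for k in(90,0,-90): print('fromfin',f+105*x+k*y)
E
```

```text
[524.7  97.5  27. ]
[520.9   9.2  27. ]
[516.2 -80.6  27. ]
-1.5633613432718234
-2.637603702343489
-2.1515367523600664
fromfin [522.52741513 100.49196603]
fromfin [519.22948135  10.55241059]
fromfin [515.93154756 -79.38714485]
```

Emit:
{"op": "carry_out", "data": {
  "motion": [
    [0,0,0,-6.9,0],
    [-47,31.5,8,0,0],
    [-47,31.5,8,0,0],
    [-47,31.5,8,0,0],
    [-47,31.5,8,0,0],
    [0,0,0,0,0],
    [0,0,0,0,0]
  ]
}}

```text
t: 7.55
eef_pos: [574.0, 362.3, 132.0]
tcp_rot: [-3.14, -0.002, -3.056]
ft_force: [0.3, -0.9, -0.5]
opening: 1.0
grip_force: 0.0
```

```bash
python3 - <<'E'
from h import *
to((596,388,130,185),(596,388,37,185))
E
```

```text
t 7.55 pos [574.  362.3 132. ] yaw -175.1 j6 -1.19 op 1.0 gf 0.0 F [ 0.3 -0.9 -0.5]
turn -0.1 shift -24.2 23.7 2.0
turn 0 shift -0.0 0.0 93
```

Emit:
{"op": "carry_out", "data": {
  "motion": [
    [-24,24,2,0,0],
    [0,0,30,0,0],
    [0,0,40,0,0],
    [0,0,23,0,0],
    [0,0,0,0,0],
    [0,0,0,0,0.6],
    [0,0,0,0,1],
    [0,0,0,0,1],
    [0,0,0,0,1],
    [0,0,0,0,1],
    [0,0,0,0,1]
  ]
}}

```text
t: 8.65
eef_pos: [596.3, 389.0, 38.8]
tcp_rot: [3.141, 0.0, -3.056]
ft_force: [-0.2, -0.8, 0.0]
opening: 0.554
grip_force: 0.0
```

```bash
python3 - <<'E'
from h import *
to((596,388,140,185),(523,99,140,178),(523,99,56,178))
E
```

```text
t 8.65 pos [596.3 389.   38.8] yaw -175.1 j6 -1.17 op 0.554 gf 0.0 F [-0.2 -0.8  0. ]
turn -0.1 shift 0.3 -1.0 -101.2
turn 7 shift 62.9 -291.4 0
turn 0 shift 0.0 0.0 84
```

Emit:
{"op": "carry_out", "data": {
  "motion": [
    [0,0,2,0,1],
    [0,0,0,0,1],
    [0,0,0,0,1],
    [0,0,0,0,1],
    [0,0,0,0,1],
    [0,0,0,0,1]
  ]
}}

```text
t: 9.25
eef_pos: [596.2, 388.9, 36.4]
tcp_rot: [3.142, -0.0, -3.056]
ft_force: [0.2, -0.3, -0.9]
opening: 0.378
grip_force: 29.9
```

Emit:
{"op": "carry_out", "data": {
  "motion": [
    [0,0,-30,0,1],
    [0,0,-40,0,1],
    [0,0,-35,0,1],
    [0,0,0,3.5,1],
    [0,0,0,3.5,1],
    [8,-40,0,0,1],
    [8,-40,0,0,1],
    [8,-40,0,0,1],
    [8,-40,0,0,1],
    [8,-40,0,0,1],
    [8,-40,0,0,1],
    [8,-40,0,0,1]
  ]
}}

```text
t: 10.45
eef_pos: [529.3, 109.8, 141.6]
tcp_rot: [3.141, 0.0, 3.105]
ft_force: [0.2, -0.4, 0.1]
opening: 0.379
grip_force: 29.9
```

```bash
python3 - <<'E'
from h import *
to((523.5,99.5,141,177.8),(523.5,99.5,60,177.8))
E
```

```text
t 10.45 pos [529.3 109.8 141.6] yaw 177.9 j6 -1.45 op 0.379 gf 29.9 F [ 0.2 -0.4  0.1]
turn 0.1 shift 5.4 -10.5 0.6
turn 0.0 shift 0.0 0.0 81.0
```

Emit:
{"op": "carry_out", "data": {
  "motion": [
    [5.5,-10.5,1,0,1],
    [0,0,30,0,1],
    [0,0,30,0,1],
    [0,0,16,0,1],
    [0,0,5,0,1],
    [0,0,0,0,1],
    [0,0,0,0,1]
  ]
}}

```text
t: 11.15
eef_pos: [524.4, 101.3, 60.0]
tcp_rot: [3.141, 0.001, 3.105]
ft_force: [0.7, 0.4, -0.1]
opening: 0.374
grip_force: 29.9
```

Emit:
{"op": "carry_out", "data": {
  "motion": [
    [0,-1.5,0,0,1],
    [0,0,1,0,1],
    [0,0,1,0,1],
    [0,0,0,0,1]
  ]
}}

```text
t: 11.55
eef_pos: [524.3, 99.4, 58.0]
tcp_rot: [3.141, 0.001, 3.104]
ft_force: [-0.7, -0.7, 4.9]
opening: 0.38
grip_force: 29.9
```

Emit:
{"op": "carry_out", "data": {
  "motion": [
    [0,0,0,0,0.4],
    [0,0,0,0,0.4],
    [0,0,0,0,0.4],
    [0,0,-20,0,0.4],
    [0,0,-40,0,0.2],
    [0,0,-30,0,0],
    [0,40,0,-3.5,0],
    [0,40,0,-3.5,0],
    [0,40,0,0,0],
    [0,40,0,0,0],
    [0,40,0,0,0],
    [0,0,0,0,0]
  ]
}}

```text
t: 12.75
eef_pos: [513.4, 302.8, 147.3]
tcp_rot: [3.141, 0.0, -3.053]
ft_force: [-0.1, -0.4, -0.6]
opening: 0.996
grip_force: 0.0
```

```bash
python3 - <<'E'
from h import *
c=cam('top'); t=c['color']
cv2.imwrite('pics/p2.png',crop(t,190,125,210,130,3.8))
to((469,403.5,120,185),(469,403.5,37,185))
E
```

```text
t 12.8 pos [513.5 300.8 147.1] yaw -174.9 j6 -1.24 op 0.999 gf 0.0 F [-0.3 -0.6  0.2]
turn 0.1 shift 35.4 106.2 27.1
turn 0 shift -0.0 0.0 83.0
```

View pics/p2.png

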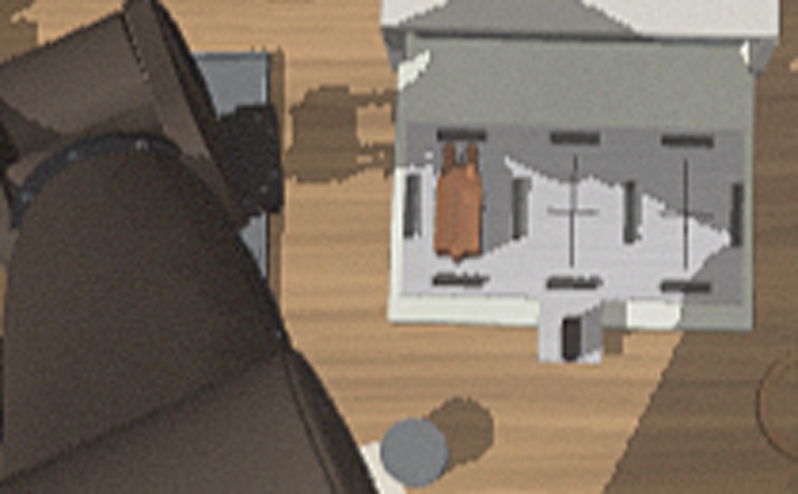

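The rabbit sits in the left bay, from ears (461,143) to tail (458,261) in the crop. I'll check its centre, and check the whale and fish from the side camera.

```bash
python3 - <<'E'
from h import *
c=cam('top')
A,B=[pix2w(c,(p[0]+.5)/3.8-.5+190,(p[1]+.5)/3.8-.5+125,61) for p in [(461,143),(458,260)]]; print(A,B,(A+B)/2)
L,Rr=[pix2w(c,(p[0]+.5)/3.8-.5+190,(p[1]+.5)/3.8-.5+125,61) for p in [(436,210),(483,210)]]; print((L+Rr)/2)
s=cam('side'); im=s['color'].copy()
cv2.imwrite('pics/side2.png',crop(im,265,120,130,90,6))
for X in [(468.9,403.6,39),(450,302.5,39)]: print((w2pix(s,X)-[265,120])*6)
E
```

```text
[570.5  96.6  61. ] [477.9  99.9  61. ] [524.2   98.25  61.  ]
[517.2   98.35  61.  ]
[253.2 202.8]
[244.2 292.8]
```

View pics/side2.png

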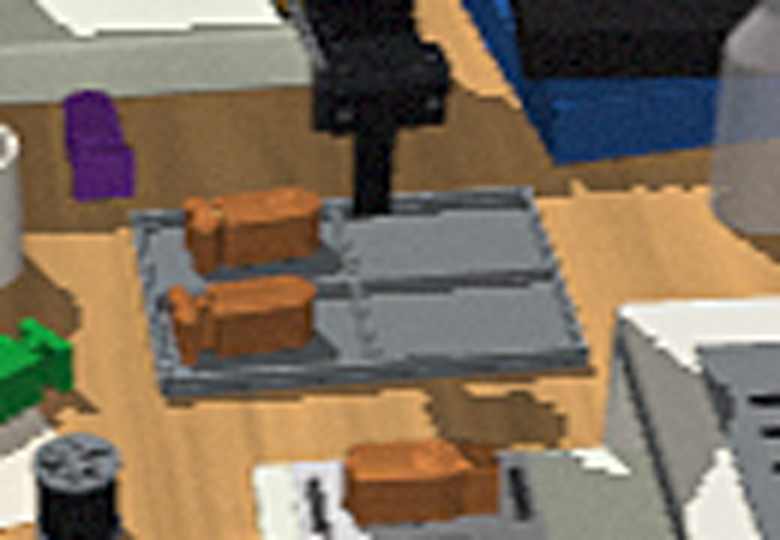

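The whale top is at about (253,210), near the predicted (253,203), so it is unmoved. The fish is also in place, and the rabbit is centred. Next is the whale.

Emit:
{"op": "carry_out", "data": {
  "motion": [
    [18,38,9,0,0],
    [18,35,9,0,0],
    [0,33,9,0,0],
    [0,0,30,0,0],
    [0,0,30,0,0],
    [0,0,20,0,0],
    [0,0,2,0,0],
    [0,0,0,0,0]
  ]
}}

```text
t: 13.7
eef_pos: [469.9, 400.6, 38.6]
tcp_rot: [-3.141, -0.001, -3.058]
ft_force: [0.8, -0.5, -0.3]
opening: 0.996
grip_force: 0.0
```

```bash
python3 - <<'E'
from h import *
to((469,403.5,36.5,185))
E
```

```text
t 13.7 pos [469.9 400.6  38.6] yaw -175.2 j6 -1.06 op 0.996 gf 0.0 F [ 0.8 -0.5 -0.3]
turn -0.2 shift 0.6 3.0 2.1
```

Emit:
{"op": "carry_out", "data": {
  "motion": [
    [0.6,3,2,0,0],
    [0,0,0,0,1],
    [0,0,0,0,1],
    [0,0,0,0,1],
    [0,0,0,0,1],
    [0,0,0,0,1],
    [0,0,0,0,1],
    [0,0,0,0,1],
    [0,0,0,0,1],
    [0,0,0,0,1],
    [0,0,0,0,1]
  ]
}}

```text
t: 14.8
eef_pos: [468.5, 404.5, 36.4]
tcp_rot: [3.142, 0.0, -3.056]
ft_force: [0.3, -0.7, -0.2]
opening: 0.379
grip_force: 29.6
```

```bash
python3 - <<'E'
from h import *
to((469,403.5,145,185),(519.5,9.7,145,177.8),(519.5,9.7,60,177.8))
E
```

```text
t 14.8 pos [468.5 404.5  36.4] yaw -175.1 j6 -1.05 op 0.379 gf 29.6 F [ 0.3 -0.7 -0.2]
turn -0.1 shift -0.4 -1.0 -108.6
turn 7.2 shift -65.6 -391.6 -0.0
turn 0.0 shift 0.0 0.0 85.0
```

Emit:
{"op": "carry_out", "data": {
  "motion": [
    [0,0,-30,0,1],
    [0,0,-40,0,1],
    [0,0,-38,0,1],
    [0,0,0,3.6,1],
    [0,0,0,3.6,1],
    [-6,-39,0,0,1],
    [-6,-39,0,0,1],
    [-6,-39,0,0,1],
    [-6,-39,0,0,1],
    [-6,-39,0,0,1],
    [-6,-39,0,0,1],
    [-6,-39,0,0,1]
  ]
}}

```text
t: 16.0
eef_pos: [499.3, 128.4, 144.5]
tcp_rot: [3.142, 0.0, 3.101]
ft_force: [-0.2, 0.1, -1.3]
opening: 0.379
grip_force: 29.6
```

Emit:
{"op": "carry_out", "data": {
  "motion": [
    [-8,-39,0,0,1],
    [-8,-39,0,0,1],
    [-8,-40,0,0,1],
    [0,0,10,0,1],
    [0,0,30,0,1],
    [0,0,30,0,1],
    [0,0,12,0,1],
    [0,0,0,0,1],
    [0,0,0,0,1]
  ]
}}

```text
t: 16.9
eef_pos: [518.9, 11.4, 63.0]
tcp_rot: [3.142, 0.0, 3.102]
ft_force: [0.4, -0.7, -0.7]
opening: 0.377
grip_force: 29.6
```

```bash
python3 - <<'E'
from h import *
to((519.5,9.7,58,177.8))
E
```

```text
t 16.9 pos [518.9  11.4  63. ] yaw 177.7 j6 -1.64 op 0.377 gf 29.6 F [ 0.4 -0.7 -0.7]
turn -0.1 shift -0.6 -1.7 5.0
```

Lower, release, retreat towards the fish (450, 302.5).

Emit:
{"op": "carry_out", "data": {
  "motion": [
    [-0.6,-1.7,2,0,1],
    [0,0,2,0,1],
    [0,0,1,0,1],
    [0,0,0,0,1],
    [0,0,0,0,0.4],
    [0,0,0,0,0.4],
    [0,0,0,0,0.4],
    [0,0,-20,0,0.4],
    [0,0,-40,0,0.2],
    [0,0,-30,0,0],
    [0,40,0,-3.5,0],
    [0,40,0,-3.5,0]
  ]
}}

```text
t: 18.1
eef_pos: [520.5, 89.6, 148.5]
tcp_rot: [3.142, 0.002, -3.06]
ft_force: [1.2, 0.6, -0.6]
opening: 0.879
grip_force: 0.0
```

Emit:
{"op": "carry_out", "data": {
  "motion": [
    [8,42,0,0,0],
    [8,42,0,0,0],
    [8,42,0,0,0],
    [8,42,0,0,0],
    [0,0,0,0,0]
  ]
}}

```text
t: 18.6
eef_pos: [472.9, 257.8, 147.4]
tcp_rot: [3.141, 0.0, -3.056]
ft_force: [0.2, -0.1, -0.3]
opening: 1.002
grip_force: 0.0
```

```bash
python3 - <<'E'
from h import *
c=cam('top'); s=cam('side')
a=crop(c['color'],290,150,110,75,4); b=crop(s['color'],265,120,130,90,4)
out=np.zeros((670,530,3),np.uint8); out[:300,:440]=a; out[305:665,:520]=b; out=cv2.resize(out,None,fx=.89,fy=.89)
cv2.imwrite('pics/p3.png',out)
to((450,302.5,110,184.8),(450,302.5,36.5,184.8))
E
```

```text
t 18.7 pos [473.9 254.7 147.3] yaw -175.2 j6 -1.28 op 0.997 gf 0.0 F [-0.1 -0.7  0.4]
turn 0.0 shift 19.8 49.6 37.3
turn 0.0 shift -0.0 0.0 73.5
```

View pics/p3.png

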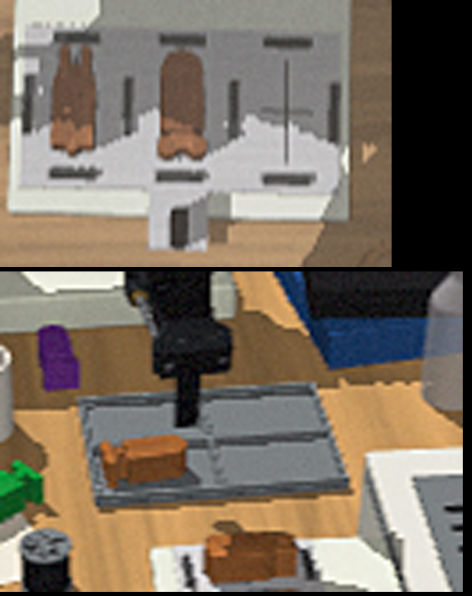

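The rabbit and whale sit in the left and middle bays, and the fish is unmoved in the tray. Next is the fish.

Emit:
{"op": "carry_out", "data": {
  "motion": [
    [10,25,9,0,0],
    [10,26.5,9,0,0],
    [0,0,19,0,0],
    [0,0,30,0,0],
    [0,0,30,0,0],
    [0,0,11,0,0],
    [0,0,3,0,0],
    [0,0,0,0,0]
  ]
}}

```text
t: 19.5
eef_pos: [450.8, 303.4, 36.9]
tcp_rot: [3.141, 0.0, -3.061]
ft_force: [-0.4, 0.2, -0.1]
opening: 1.001
grip_force: 0.0
```

```bash
python3 - <<'E'
from h import *
to((450,302.5,36.5,184.8))
E
```

```text
t 19.5 pos [450.8 303.4  36.9] yaw -175.4 j6 -1.18 op 1.001 gf 0.0 F [-0.4  0.2 -0.1]
turn -0.2 shift 0.8 -0.8 0.4
```

Emit:
{"op": "carry_out", "data": {
  "motion": [
    [0.8,0,0.4,0,0],
    [0,0,0,0,1],
    [0,0,0,0,1],
    [0,0,0,0,1],
    [0,0,0,0,1],
    [0,0,0,0,1],
    [0,0,0,0,1],
    [0,0,0,0,1],
    [0,0,0,0,1],
    [0,0,0,0,1],
    [0,0,0,0,1]
  ]
}}

```text
t: 20.6
eef_pos: [449.4, 303.8, 36.0]
tcp_rot: [3.141, 0.0, -3.06]
ft_force: [-0.8, -0.0, -1.2]
opening: 0.379
grip_force: 30.0
```

```bash
python3 - <<'E'
from h import *
to((450,303.5,145,184.8),(516,-80,145,177.8),(516,-80,60,177.8))
E
```

```text
t 20.6 pos [449.4 303.8  36. ] yaw -175.3 j6 -1.18 op 0.379 gf 30.0 F [-0.8 -0.  -1.2]
turn -0.1 shift -0.5 -0.4 -109.0
turn 7.0 shift -80.7 -380.7 -0.0
turn 0.0 shift 0.0 0.0 85
```

Emit:
{"op": "carry_out", "data": {
  "motion": [
    [0,0,-30,0,1],
    [0,0,-40,0,1],
    [0,0,-39,0,1],
    [0,0,0,3.5,1],
    [0,0,0,3.4,1],
    [-8,-38,0,0,1],
    [-8,-38,0,0,1],
    [-8,-38,0,0,1],
    [-8,-38,0,0,1],
    [-8,-38,0,0,1],
    [-8,-38,0,0,1],
    [-8,-38,0,0,1]
  ]
}}

```text
t: 21.8
eef_pos: [495.0, 34.2, 145.1]
tcp_rot: [3.142, 0.0, 3.103]
ft_force: [0.7, 0.4, -0.6]
opening: 0.374
grip_force: 30.0
```

Emit:
{"op": "carry_out", "data": {
  "motion": [
    [-8,-38,0,0,1],
    [-8,-38,0,0,1],
    [-8,-38,0,0,1],
    [0,0,10,0,1],
    [0,0,30,0,1],
    [0,0,30,0,1],
    [0,0,13,0,1],
    [0,0,0,0,1],
    [0,0,0,0,1]
  ]
}}

```text
t: 22.7
eef_pos: [514.9, -78.7, 62.6]
tcp_rot: [3.142, 0.0, 3.103]
ft_force: [-0.5, -0.8, 0.2]
opening: 0.373
grip_force: 30.0
```

```bash
python3 - <<'E'
from h import *
to((516,-80,58,177.8))
E
```

```text
t 22.7 pos [514.9 -78.7  62.6] yaw 177.8 j6 -1.81 op 0.373 gf 30.0 F [-0.5 -0.8  0.2]
turn 0.0 shift -1.2 -1.2 4.6
```

Emit:
{"op": "carry_out", "data": {
  "motion": [
    [-1.2,-1.2,2,0,1],
    [0,0,2,0,1],
    [0,0,1,0,1],
    [0,0,0,0,1],
    [0,0,0,0,0.4],
    [0,0,0,0,0.4],
    [0,0,0,0,0.4],
    [0,0,-20,0,0.4],
    [0,0,-40,0,0.3],
    [0,0,-30,0,0.3],
    [30,-30,0,0,0.3],
    [30,-30,0,0,0.3]
  ]
}}

```text
t: 23.9
eef_pos: [453.2, -138.1, 147.8]
tcp_rot: [-3.141, 0.002, 3.105]
ft_force: [-0.2, -0.5, -0.2]
opening: 0.698
grip_force: 0.0
```

Emit:
{"op": "carry_out", "data": {
  "motion": [
    [20,-40,0,0,0.3],
    [20,-40,0,0,0.3],
    [0,-40,0,0,0.3],
    [0,0,0,0,0.3]
  ]
}}

```text
t: 24.3
eef_pos: [408.6, -260.2, 147.2]
tcp_rot: [-3.14, 0.001, 3.099]
ft_force: [-0.3, 0.2, 0.7]
opening: 0.705
grip_force: 0.0
```

```bash
python3 - <<'E'
from h import *
c=cam('top'); 
cv2.imwrite('pics/p4.png',crop(c['color'],290,140,110,90,6))
to((414.5,14.4,110,177.8),(414.5,14.4,51.5,177.8))
E
```

```text
t 24.35 pos [ 408.4 -258.   146.9] yaw 177.6 j6 -2.23 op 0.697 gf 0.0 F [ 0.2  0.7 -0.3]
turn -0.2 shift 4.4 272.5 36.9
turn 0.0 shift 0.0 0.0 58.5
```

View pics/p4.png

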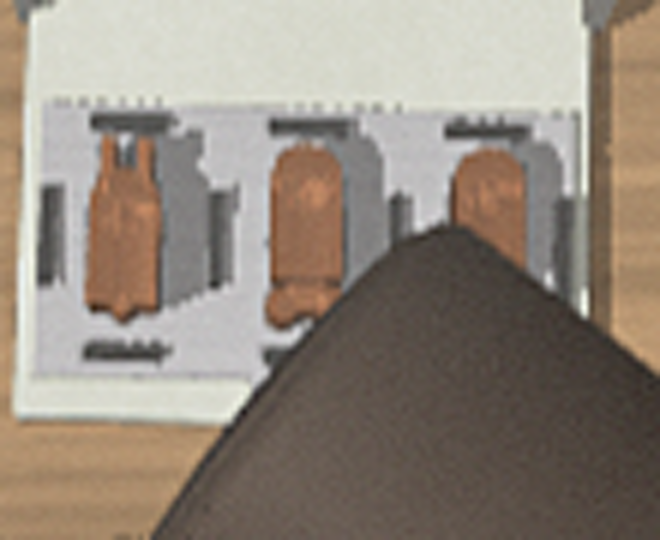

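All three blocks are on the plate: rabbit (124,225), whale (306,235) and fish with its nose at (488,149). I'll verify the centres numerically.

```bash
python3 - <<'E'
from h import *
c=cam('top'); P=lambda x,y:pix2w(c,(x+.5)/6-.5+290,(y+.5)/6-.5+140,61)
for n,a,b in [('rabbit',(126,135),(123,320)),('whale',(306,145),(303,328)),('fish',(488,149),(488,149))]: print(n,P(*a),P(*b),(P(*a)+P(*b))/2)
print('sides',P(89,250),P(160,250),P(272,230),P(344,230),P(452,190),P(525,190))
E
```

```text
rabbit [571.1  97.7  61. ] [478.3 100.1  61. ] [524.7  98.9  61. ]
whale [564.5   8.8  61. ] [473.  12.  61.] [518.75  10.4   61.  ]
fish [561.1 -80.9  61. ] [561.1 -80.9  61. ] [561.1 -80.9  61. ]
sides [513.4 116.5  61. ] [512.9  81.6  61. ] [522.   26.3  61. ] [521.5  -9.   61. ] [540.7 -62.6  61. ] [540.1 -98.5  61. ]
```

Emit:
{"op": "carry_out", "data": {
  "motion": [
    [4,40,0,0,0.3],
    [0,40,0,0,0.3],
    [0,40,0,0,0.3],
    [0,40,0,0,0.3],
    [0,40,0,0,0.3],
    [0,40,0,0,0.3],
    [0,33,20,0,0.3],
    [0,0,0,0,0.3],
    [0,0,0,0,0.3]
  ]
}}

```text
t: 25.3
eef_pos: [414.9, 18.0, 126.9]
tcp_rot: [3.141, -0.001, 3.106]
ft_force: [0.2, 0.0, 0.8]
opening: 0.7
grip_force: 0.0
```

```bash
python3 - <<'E'
from h import *
to((414.5,14.4,51.5,177.8))
E
```

```text
t 25.3 pos [414.9  18.  126.9] yaw 178.0 j6 -1.65 op 0.7 gf 0.0 F [0.2 0.  0.8]
turn 0.2 shift 0.3 -3.6 75.4
```

Emit:
{"op": "carry_out", "data": {
  "motion": [
    [0,-3.6,15,0.2,0.3],
    [0,0,30,0,0.3],
    [0,0,30,0,0.3],
    [0,0,0,0,0.8],
    [0,0,0,0,1],
    [0,0,0,0,1],
    [0,0,0,0,1],
    [0,0,0,0,1],
    [0,0,0,0,1],
    [0,0,0,0,1]
  ]
}}

```text
t: 26.3
eef_pos: [415.4, 13.1, 52.3]
tcp_rot: [3.142, 0.001, 3.099]
ft_force: [1.2, 0.6, 0.2]
opening: 0.172
grip_force: 0.0
```

Emit:
{"op": "carry_out", "data": {
  "motion": [
    [-5,0,0,0,1],
    [-12,0,0,0,1],
    [-14,0,0,0,1],
    [-14,0,0,0,1],
    [-14,0,0,0,1],
    [-14,0,0,0,1],
    [-12,0,0,0,1],
    [0,0,0,0,1]
  ]
}}

```text
t: 27.1
eef_pos: [501.6, 10.4, 52.3]
tcp_rot: [3.141, 0.001, 3.099]
ft_force: [3.3, 11.1, 5.4]
opening: 0.145
grip_force: 30.0
```

Emit:
{"op": "carry_out", "data": {
  "motion": [
    [-12,0.5,0,0,1],
    [-14,0,0,0,1],
    [-14,0,0,0,1],
    [-12,0,0,0,1],
    [-10,0,0,0,1],
    [-8,0,0,0,1],
    [-6,0,0,0,1],
    [-4,0,0,0,1],
    [-3,0,0,0,1],
    [0,0,0,0,1]
  ]
}}

```text
t: 28.1
eef_pos: [583.6, 7.0, 52.3]
tcp_rot: [3.141, 0.001, 3.099]
ft_force: [2.6, 5.6, 4.5]
opening: 0.143
grip_force: 30.0
```

Emit:
{"op": "carry_out", "data": {
  "motion": [
    [-2,0,0,0,1],
    [-1.5,0,0,0,1],
    [0,0,0,0,1],
    [0,0,0,0,1]
  ]
}}

```text
t: 28.5
eef_pos: [584.7, 7.0, 52.2]
tcp_rot: [3.141, -0.004, 3.1]
ft_force: [-10.2, 4.0, 10.7]
opening: 0.145
grip_force: 30.0
```

Emit:
{"op": "carry_out", "data": {
  "motion": [
    [0,0,0,0,0.4],
    [0,0,0,0,0.4],
    [0,0,0,0,0.4],
    [0,0,0,0,0.4],
    [0,0,0,0,0.4],
    [0,0,0,0,0.4],
    [0,0,0,0,0.4],
    [0,0,0,0,0.4],
    [0,0,0,0,0.4],
    [0,0,0,0,0.4],
    [0,0,0,0,0.4],
    [0,0,0,0,0.4]
  ]
}}

```text
t: 29.7
eef_pos: [586.7, 6.4, 52.0]
tcp_rot: [3.142, 0.0, 3.099]
ft_force: [-0.1, 0.1, -0.4]
opening: 0.597
grip_force: 0.0
```

Emit:
{"op": "carry_out", "data": {
  "motion": [
    [0,0,0,0,0.4],
    [0,0,0,0,0.4],
    [0,0,0,0,0.4],
    [0,0,0,0,0.4],
    [0,0,0,0,0.4],
    [0,0,0,0,0.4],
    [0,0,0,0,0.4],
    [0,0,0,0,0.4],
    [0,0,0,0,0.4],
    [0,0,0,0,0.4],
    [0,0,0,0,0.4],
    [0,0,0,0,0.4]
  ]
}}

```text
t: 30.9
eef_pos: [586.7, 6.3, 52.0]
tcp_rot: [3.141, -0.0, 3.099]
ft_force: [0.2, -0.1, -1.1]
opening: 0.597
grip_force: 0.0
```

Emit:
{"op": "carry_out", "data": {
  "motion": [
    [0,0,0,0,0.4],
    [0,0,0,0,0.4],
    [0,0,0,0,0.4],
    [0,0,0,0,0.4],
    [0,0,0,0,0.8],
    [0,0,0,0,1],
    [0,0,0,0,1],
    [0,0,0,0,1],
    [0,0,0,0,1],
    [0,0,0,0,1],
    [0,0,0,0,1],
    [0,0,0,0,1]
  ]
}}

```text
t: 32.1
eef_pos: [586.7, 6.9, 52.0]
tcp_rot: [3.141, 0.0, 3.099]
ft_force: [1.2, 5.8, 0.5]
opening: 0.145
grip_force: 30.0
```

Emit:
{"op": "carry_out", "data": {
  "motion": [
    [5,0,0,0,1],
    [12,0,0,0,1],
    [14,0,0,0,1],
    [14,0,0,0,1],
    [14,0,0,0,1],
    [14,0,0,0,1],
    [12,0,0,0,1],
    [0,0,0,0,1]
  ]
}}

```text
t: 32.9
eef_pos: [500.3, 10.5, 52.0]
tcp_rot: [3.141, -0.002, 3.099]
ft_force: [-1.6, 7.3, -2.4]
opening: 0.148
grip_force: 30.0
```

Emit:
{"op": "carry_out", "data": {
  "motion": [
    [12,0.5,0,0,1],
    [14,0,0,0,1],
    [14,0,0,0,1],
    [12,0,0,0,1],
    [10,0,0,0,1],
    [8,0,0,0,1],
    [6,0,0,0,1],
    [4,0,0,0,1],
    [3,0,0,0,1],
    [2,0,0,0,1],
    [1,0,0,0,1],
    [0,0,0,0,1]
  ]
}}

```text
t: 34.1
eef_pos: [416.8, 14.0, 52.0]
tcp_rot: [3.142, 0.002, 3.099]
ft_force: [7.9, 3.7, -8.6]
opening: 0.149
grip_force: 30.0
```

Emit:
{"op": "carry_out", "data": {
  "motion": [
    [-1,0,0,0,0.5],
    [0,0,0,0,0.3],
    [0,0,0,0,0.3],
    [0,0,-20,0,0.3],
    [0,0,-40,0,0.3],
    [0,0,-40,0,0.3],
    [0,45,0,0,0.3],
    [0,45,0,0,0.3],
    [0,45,0,0,0.3],
    [0,45,0,0,0.3],
    [0,0,0,0,0.3]
  ]
}}

```text
t: 35.2
eef_pos: [424.2, 197.7, 152.1]
tcp_rot: [3.141, 0.001, 3.104]
ft_force: [0.3, -0.6, 0.3]
opening: 0.7
grip_force: 0.0
```

```bash
python3 - <<'E'
from h import *
c=cam('top'); cv2.imwrite('pics/p5.png',crop(c['color'],285,75,205,200,3.9)[:, :799][::1][:600] if 0 else cv2.resize(crop(c['color'],285,90,205,170,3),None,fx=1.15,fy=1.15))
# brown mask centroids on plate
hsv=cv2.cvtColor(c['color'],cv2.COLOR_RGB2HSV)
to((523.5,99,140,177.8))
E
```

```text
t 35.25 pos [423.9 195.8 151.9] yaw 177.8 j6 -1.24 op 0.7 gf 0.0 F [-0.5 -0.  -0.7]
turn 0.0 shift -103.3 -92.9 11.9
```

View pics/p5.png

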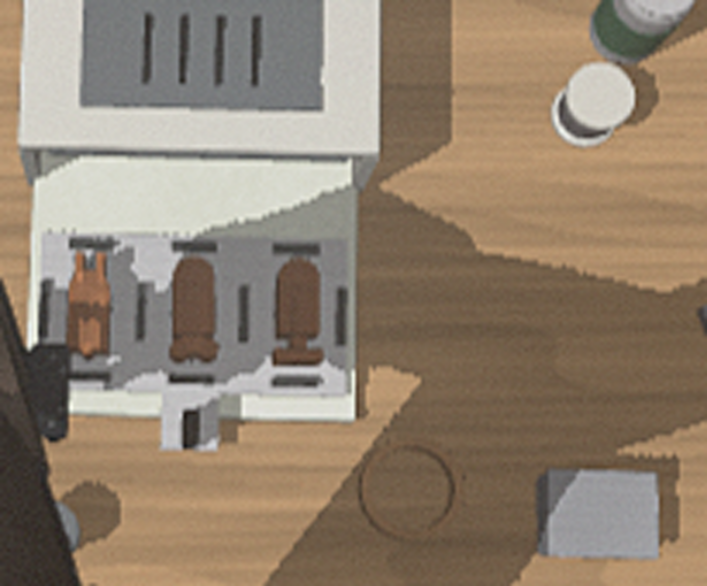

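The plate is out with all three blocks upright in their bays: rabbit (90,305), whale (194,310) and fish (298,312) in the crop. The spool is at (600,97), the tin's top face spans roughly (541..659, 470..557), and the ring is at (411,490). None of these three has moved. I'll compute the row.

```bash
python3 - <<'E'
from h import *
c=cam('top'); P=lambda x,y,z:pix2w(c,(x+.5)/3.45-.5+285,(y+.5)/3.45-.5+90,z)
for n,a,b in [('rabbit',(91,251),(88,358)),('whale',(194,258),(193,363)),('fish',(297,258),(298,366))]: print(n,(P(*a,61)+P(*b,61))/2)
t=np.mean([P(*q,50) for q in [(546,470),(659,470),(659,557),(543,556)]],0); s=P(600,97,55)
d=s-t;L=np.hypot(*d[:2]);u=d/L;u[2]=0; print(t,s,P(588,119,0),L,np.degrees(np.arctan2(u[1],u[0])))
print('jar base',P(620,30,0))
for k in (-82,0,82): print(t+u*((37+L-30)/2+k))
to((516,-80.5,130,177.8))
E
```

```text
rabbit [523.45  98.15  61.  ]
whale [516.8   9.3  61. ]
fish [514.1  -79.45  61.  ]
[ 339.5  -331.65   50.  ] [ 701.9 -349.4   55. ] [ 699.9 -354.1    0. ] 362.8344284932178 -2.804050806843766
jar base [ 783.7 -388.     0. ]
[ 442.29398953 -336.68474976   50.        ]
[ 524.19580938 -340.69622135   50.        ]
[ 606.09762924 -344.70769293   50.        ]
t 35.3 pos [423.9 194.5 151.9] yaw 177.7 j6 -1.24 op 0.703 gf 0.0 F [-0.3 -0.1 -0.1]
turn -0.1 shift -102.6 -271.2 21.9
```

Emit:
{"op": "carry_out", "data": {
  "motion": [
    [-15,-39,0,0,0.3],
    [-15,-39,0,0,0.3],
    [-15,-39,0,0,0.3],
    [-15,-39,0,0,0.3],
    [-15,-39,0,0,0.3],
    [-15,-38,0,0,0.3],
    [-12,-38,0,0,0.3],
    [0,0,30,0,0.3],
    [0,0,30,0,0.3],
    [0,0,0,0,0.3],
    [0,0,0,0,0.3]
  ]
}}

```text
t: 36.4
eef_pos: [514.4, -82.0, 92.4]
tcp_rot: [3.141, -0.001, 3.098]
ft_force: [0.1, -0.7, 0.3]
opening: 0.699
grip_force: 0.0
```

```bash
python3 - <<'E'
from h import *
to((515.3,-80,58,177.8))
E
```

```text
t 36.4 pos [514.4 -82.   92.4] yaw 177.5 j6 -1.81 op 0.699 gf 0.0 F [ 0.1 -0.7  0.3]
turn -0.3 shift -0.8 2.0 34.4
```

Emit:
{"op": "carry_out", "data": {
  "motion": [
    [-0.8,2,10,-0.3,0.3],
    [0,0,20,0,0.3],
    [0,0,4.5,0,0.3],
    [0,0,0,0,0.8],
    [0,0,0,0,1],
    [0,0,0,0,1],
    [0,0,0,0,1],
    [0,0,0,0,1],
    [0,0,0,0,1],
    [0,0,0,0,1]
  ]
}}

```text
t: 37.4
eef_pos: [516.0, -79.3, 58.0]
tcp_rot: [-3.141, 0.001, 3.105]
ft_force: [-0.2, 0.2, 6.1]
opening: 0.376
grip_force: 30.0
```

Emit:
{"op": "carry_out", "data": {
  "motion": [
    [0,0,-25,0,1],
    [0,0,-40,0,1],
    [0,0,-30,0,1],
    [0,-40,0,0,1],
    [0,-40,0,0,1],
    [0,-40,0,0,1],
    [0,0,0,8.2,1],
    [0,0,0,8.2,1],
    [0,0,0,8.2,1],
    [0,0,0,8.2,1],
    [0,0,0,8.2,1],
    [0,0,0,8.2,1]
  ]
}}

```text
t: 38.6
eef_pos: [511.2, -199.1, 152.4]
tcp_rot: [-3.142, -0.0, 2.24]
ft_force: [-0.2, 0.7, -0.5]
opening: 0.374
grip_force: 30.0
```

Emit:
{"op": "carry_out", "data": {
  "motion": [
    [0,0,0,8.2,1],
    [0,0,0,8.2,1],
    [0,0,0,8.2,1],
    [0,0,0,8.2,1],
    [0,0,0,8.4,1],
    [0,0,0,0,1],
    [0,0,0,0,1]
  ]
}}

```text
t: 39.3
eef_pos: [511.3, -199.1, 152.4]
tcp_rot: [-3.141, -0.0, 1.531]
ft_force: [-0.3, 0.3, -0.5]
opening: 0.373
grip_force: 30.0
```

```bash
python3 - <<'E'
from h import *
to((606.1,-344.7,153,87.2),(606.1,-344.7,33,87.2))
E
```

```text
t 39.3 pos [ 511.3 -199.1  152.4] yaw 87.7 j6 -0.45 op 0.373 gf 30.0 F [-0.3  0.3 -0.5]
turn 0.5 shift -140.8 101.8 -0.6
turn 0.0 shift 0.0 0.0 120.0
```

Emit:
{"op": "carry_out", "data": {
  "motion": [
    [-35,25.5,0,0.5,1],
    [-35,25.5,0,0,1],
    [-35,25.5,0,0,1],
    [-35,25.5,0,0,1],
    [0,0,20,0,1],
    [0,0,35,0,1],
    [0,0,35,0,1],
    [0,0,24,0,1],
    [0,0,0,0,1],
    [0,0,0,0,1]
  ]
}}

```text
t: 40.3
eef_pos: [606.3, -344.2, 38.9]
tcp_rot: [-3.141, -0.0, 1.52]
ft_force: [0.1, -0.1, 0.5]
opening: 0.375
grip_force: 30.0
```

```bash
python3 - <<'E'
from h import *
to((606.1,-344.7,31.5,87.2))
E
```

```text
t 40.3 pos [ 606.3 -344.2   38.9] yaw 87.1 j6 -0.56 op 0.375 gf 30.0 F [ 0.1 -0.1  0.5]
turn -0.1 shift -0.5 -0.2 7.4
```

Emit:
{"op": "carry_out", "data": {
  "motion": [
    [0,0,5,0,1],
    [0,0,2,0,1],
    [0,0,1,0,1],
    [0,0,0,0,1],
    [0,0,0,0,1]
  ]
}}

```text
t: 40.8
eef_pos: [606.4, -344.2, 31.1]
tcp_rot: [3.141, 0.0, 1.518]
ft_force: [-0.1, 0.4, 2.9]
opening: 0.378
grip_force: 30.0
```

Emit:
{"op": "carry_out", "data": {
  "motion": [
    [0,0,0,0,0.4],
    [0,0,0,0,0.4],
    [0,0,0,0,0.4],
    [0,0,-20,0,0.4],
    [0,0,-40,0,0.3],
    [0,0,-40,0,0.3],
    [0,0,-20,0,0.3],
    [30,-20,0,-8.2,0.3],
    [30,-20,0,-8.2,0.3],
    [30,-20,0,-8.2,0.3],
    [0,0,0,-8.2,0.3],
    [0,0,0,-8.2,0.3]
  ]
}}

```text
t: 42.0
eef_pos: [538.3, -259.8, 151.0]
tcp_rot: [3.141, 0.0, 2.24]
ft_force: [1.2, 0.2, -0.1]
opening: 0.702
grip_force: 0.0
```

Emit:
{"op": "carry_out", "data": {
  "motion": [
    [0,0,0,-8.2,0.3],
    [0,0,0,-8.2,0.3],
    [0,0,0,-8.2,0.3],
    [0,0,0,-8.2,0.3],
    [0,0,0,-8.2,0.3],
    [0,0,0,-8.6,0.3],
    [0,0,0,0,0.3],
    [0,0,0,0,0.3]
  ]
}}

```text
t: 42.8
eef_pos: [538.7, -260.5, 150.5]
tcp_rot: [3.141, 0.0, 3.095]
ft_force: [-0.2, 1.0, -0.7]
opening: 0.699
grip_force: 0.0
```

```bash
python3 - <<'E'
from h import *
c=cam('top'); cv2.imwrite('pics/p6.png',crop(c['color'],285,90,205,170,3.45))
to((518,10,153,177.8),(518,10,58,177.8))
E
```

```text
t 42.85 pos [ 538.7 -260.5  150.5] yaw 177.3 j6 -2.09 op 0.698 gf 0.0 F [ 0.4 -0.2 -0.9]
turn -0.5 shift 31.1 269.5 -2.5
turn 0.0 shift 0.0 0.0 95
```

View pics/p6.png

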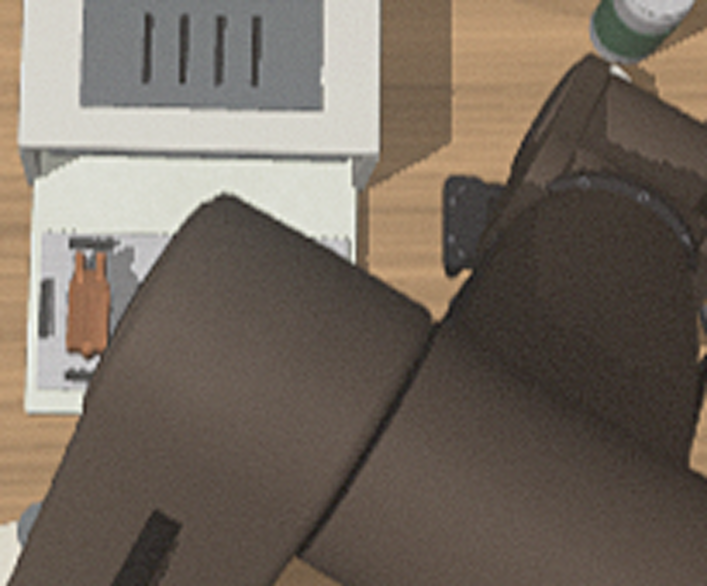

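The rabbit is still in its bay; the arm hides the rest. On to the whale.

Emit:
{"op": "carry_out", "data": {
  "motion": [
    [4,39,0,-0.5,0.3],
    [5,39,0,0,0.3],
    [5,39,0,0,0.3],
    [5,38,0,0,0.3],
    [5,38,0,0,0.3],
    [4,38,0,0,0.3],
    [3,38,0,0,0.3],
    [0,0,0,0,0.3],
    [0,0,0,0,0.3],
    [0,0,0,0,0.3]
  ]
}}

```text
t: 43.85
eef_pos: [517.3, 8.8, 150.6]
tcp_rot: [-3.142, 0.0, 3.106]
ft_force: [-0.1, -0.1, 0.4]
opening: 0.701
grip_force: 0.0
```

```bash
cat >> h.py <<'E'
def brown(n='side',box=None):
    c=cam(n); h=cv2.cvtColor(c['color'],cv2.COLOR_RGB2HSV); m=((h[...,0]<14)&(h[...,1]>125)&(h[...,2]>50)).astype(np.uint8)
    k,l,st,ce=cv2.connectedComponentsWithStats(m)
    return c,[(st[i].tolist(),ce[i].round(1).tolist()) for i in range(1,k) if st[i,4]>60]
E
python3 - <<'E'
from h import *
for n in ('side','top'):
    c,b=brown(n); print(n,b)
    for X in [(523.5,98.5,44),(518,10,44),(606,-344.5,17)]: print(w2pix(c,X))
to((518,10,58,177.8))
E
```

```text
side [([334, 80, 67, 19, 360], [369.2, 86.7]), ([1, 93, 152, 72, 3732], [70.6, 123.0]), ([421, 136, 127, 204, 1008], [480.7, 236.0]), ([322, 193, 26, 15, 223], [332.7, 200.1]), ([325, 210, 26, 15, 283], [337.4, 216.3]), ([380, 286, 21, 33, 349], [390.1, 301.3])]
[334.4 199.6]
[337.4 216.2]
[390.3 301.7]
top [([555, 181, 65, 76, 1022], [572.2, 218.8])]
[310.7 178.9]
[340.3 180.3]
[455.2 152. ]
t 43.95 pos [517.3   8.4 150.5] yaw 177.9 j6 -1.65 op 0.699 gf 0.0 F [ 0.1  0.3 -0. ]
turn 0.1 shift -0.7 1.6 92.5
```

Emit:
{"op": "carry_out", "data": {
  "motion": [
    [-0.7,1.6,20,0,0.3],
    [0,0,40,0,0.3],
    [0,0,28,0,0.3],
    [0,0,4.5,0,0.3],
    [0,0,0,0,0.8],
    [0,0,0,0,1],
    [0,0,0,0,1],
    [0,0,0,0,1],
    [0,0,0,0,1],
    [0,0,0,0,1],
    [0,0,0,0,1]
  ]
}}

```text
t: 45.05
eef_pos: [518.3, 11.0, 58.9]
tcp_rot: [-3.141, 0.002, 3.108]
ft_force: [-1.7, -0.7, 7.1]
opening: 0.38
grip_force: 29.9
```

Emit:
{"op": "carry_out", "data": {
  "motion": [
    [0,0,-25,0,1],
    [0,0,-40,0,1],
    [0,0,-30,0,1],
    [0,-42,0,0,1],
    [0,-42,0,0,1],
    [0,-42,0,0,1],
    [0,-42,0,0,1],
    [0,-42,0,0,1],
    [0,0,0,8.2,1],
    [0,0,0,8.2,1],
    [0,0,0,8.2,1],
    [0,0,0,8.2,1]
  ]
}}

```text
t: 46.25
eef_pos: [510.7, -198.9, 153.2]
tcp_rot: [3.141, 0.0, 2.529]
ft_force: [0.4, 0.7, -1.0]
opening: 0.378
grip_force: 29.9
```

Emit:
{"op": "carry_out", "data": {
  "motion": [
    [0,0,0,8.2,1],
    [0,0,0,8.2,1],
    [0,0,0,8.2,1],
    [0,0,0,8.2,1],
    [0,0,0,8.2,1],
    [0,0,0,8.2,1],
    [0,0,0,8.6,1],
    [0,0,0,0,1],
    [0,0,0,0,1]
  ]
}}

```text
t: 47.15
eef_pos: [510.8, -198.8, 153.1]
tcp_rot: [3.141, -0.0, 1.531]
ft_force: [0.2, -0.3, -0.4]
opening: 0.376
grip_force: 29.9
```

```bash
python3 - <<'E'
from h import *
to((524.2,-340.7,150,87.2),(524.2,-340.7,31.2,87.2))
E
```

```text
t 47.15 pos [ 510.8 -198.8  153.1] yaw 87.7 j6 -0.45 op 0.376 gf 29.9 F [ 0.2 -0.3 -0.4]
turn 0.5 shift -141.1 20.3 3.1
turn 0.0 shift 0.0 0.0 118.8
```

Emit:
{"op": "carry_out", "data": {
  "motion": [
    [-35,5,0,0.5,1],
    [-35,5,0,0,1],
    [-35,5,0,0,1],
    [-36,5,0,0,1],
    [0,0,20,0,1],
    [0,0,35,0,1],
    [0,0,35,0,1],
    [0,0,25,0,1],
    [0,0,0,0,1],
    [0,0,0,0,1]
  ]
}}

```text
t: 48.15
eef_pos: [523.8, -340.8, 38.4]
tcp_rot: [-3.141, -0.0, 1.52]
ft_force: [-0.3, -0.9, -0.7]
opening: 0.376
grip_force: 29.9
```

```bash
python3 - <<'E'
from h import *
to((524.2,-340.7,31.8,87.2))
E
```

```text
t 48.15 pos [ 523.8 -340.8   38.4] yaw 87.1 j6 -0.63 op 0.376 gf 29.9 F [-0.3 -0.9 -0.7]
turn -0.1 shift 0.1 0.4 6.6
```

Emit:
{"op": "carry_out", "data": {
  "motion": [
    [0,0.4,4,0,1],
    [0,0,2,0,1],
    [0,0,1,0,1],
    [0,0,0,0,1],
    [0,0,0,0,1]
  ]
}}

```text
t: 48.65
eef_pos: [524.4, -340.9, 32.0]
tcp_rot: [3.14, 0.001, 1.518]
ft_force: [-0.8, 1.7, 6.7]
opening: 0.377
grip_force: 29.9
```

Emit:
{"op": "carry_out", "data": {
  "motion": [
    [0,0,0,0,0.4],
    [0,0,0,0,0.4],
    [0,0,0,0,0.4],
    [0,0,-20,0,0.4],
    [0,0,-40,0,0.3],
    [0,0,-40,0,0.3],
    [0,0,-20,0,0.3],
    [40,0,0,0,0.3],
    [40,0,0,0,0.3],
    [40,0,0,-8.2,0.3],
    [0,0,0,-8.2,0.3],
    [0,0,0,-8.2,0.3]
  ]
}}

```text
t: 49.85
eef_pos: [530.6, -219.6, 151.2]
tcp_rot: [3.141, 0.0, 1.955]
ft_force: [0.2, -0.2, 0.5]
opening: 0.703
grip_force: 0.0
```

Emit:
{"op": "carry_out", "data": {
  "motion": [
    [0,0,0,-8.2,0.3],
    [0,0,0,-8.2,0.3],
    [0,0,0,-8.2,0.3],
    [0,0,0,-8.2,0.3],
    [0,0,0,-8.2,0.3],
    [0,0,0,-8.2,0.3],
    [0,0,0,-8.2,0.3],
    [0,0,0,-8.6,0.3],
    [0,0,0,0,0.3],
    [0,0,0,0,0.3]
  ]
}}

```text
t: 50.85
eef_pos: [530.4, -220.9, 151.0]
tcp_rot: [3.141, -0.0, 3.095]
ft_force: [0.6, 0.1, -0.6]
opening: 0.698
grip_force: 0.0
```

```bash
python3 - <<'E'
from h import *
for n in ('side',):
    c,b=brown(n); print(n,b)
    for X in [(523.5,98.5,44),(524.2,-340.7,17),(606,-344.5,17)]: print(w2pix(c,X))
to((523.8,98.8,152,177.8),(523.8,98.8,58,177.8))
E
```

```text
side [([328, 80, 73, 19, 434], [363.5, 87.0]), ([1, 93, 151, 72, 3760], [70.5, 122.8]), ([419, 136, 129, 204, 1014], [480.3, 235.5]), ([322, 193, 22, 15, 232], [332.5, 199.6]), ([380, 287, 20, 32, 344], [390.0, 301.5]), ([352, 289, 19, 32, 335], [361.4, 303.9])]
[334.4 199.6]
[361.5 303.7]
[390.3 301.7]
t 50.9 pos [ 530.4 -220.9  151. ] yaw 177.3 j6 -2.03 op 0.698 gf 0.0 F [ 0.5 -0.4 -0.5]
turn -0.5 shift 18.8 319.2 -1.0
turn 0.0 shift 0.0 0.0 94.0
```

Emit:
{"op": "carry_out", "data": {
  "motion": [
    [2,40,0,-0.5,0.3],
    [2,40,0,0,0.3],
    [2,40,0,0,0.3],
    [3,40,0,0,0.3],
    [3,40,0,0,0.3],
    [3,40,0,0,0.3],
    [2,40,0,0,0.3],
    [2,40,0,0,0.3],
    [0,0,30,0,0.3],
    [0,0,15,0,0.3],
    [0,0,0,0,0.3],
    [0,0,0,0,0.3]
  ]
}}

```text
t: 52.1
eef_pos: [522.7, 99.5, 106.3]
tcp_rot: [3.142, -0.0, 3.106]
ft_force: [-0.2, 0.3, -0.1]
opening: 0.697
grip_force: 0.0
```

```bash
python3 - <<'E'
from h import *
to((523.8,98.8,58,177.8))
E
```

```text
t 52.1 pos [522.7  99.5 106.3] yaw 178.0 j6 -1.47 op 0.697 gf 0.0 F [-0.2  0.3 -0.1]
turn 0.2 shift -1.1 -0.7 48.3
```

Emit:
{"op": "carry_out", "data": {
  "motion": [
    [-1.1,-0.7,20,0.2,0.3],
    [0,0,24,0,0.3],
    [0,0,4,0,0.3],
    [0,0,0,0,0.8],
    [0,0,0,0,1],
    [0,0,0,0,1],
    [0,0,0,0,1],
    [0,0,0,0,1],
    [0,0,0,0,1],
    [0,0,0,0,1]
  ]
}}

```text
t: 53.1
eef_pos: [523.9, 98.9, 58.7]
tcp_rot: [3.141, 0.001, 3.104]
ft_force: [-1.0, -0.6, 6.8]
opening: 0.376
grip_force: 30.0
```

Emit:
{"op": "carry_out", "data": {
  "motion": [
    [0,0,-25,0,1],
    [0,0,-40,0,1],
    [0,0,-30,0,1],
    [0,-42,0,0,1],
    [0,-42,0,0,1],
    [0,-42,0,0,1],
    [0,-42,0,0,1],
    [0,-42,0,0,1],
    [0,-42,0,0,1],
    [0,-42,0,0,1],
    [0,0,0,8.2,1],
    [0,0,0,8.2,1]
  ]
}}

```text
t: 54.3
eef_pos: [512.3, -196.3, 152.8]
tcp_rot: [3.141, -0.0, 2.81]
ft_force: [-1.5, 0.6, -0.7]
opening: 0.376
grip_force: 30.0
```

Emit:
{"op": "carry_out", "data": {
  "motion": [
    [0,0,0,8.2,1],
    [0,0,0,8.2,1],
    [0,0,0,8.2,1],
    [0,0,0,8.2,1],
    [0,0,0,8.2,1],
    [0,0,0,8.2,1],
    [0,0,0,8.2,1],
    [0,0,0,8.2,1],
    [0,0,0,8.6,1],
    [0,0,0,0,1],
    [0,0,0,0,1]
  ]
}}

```text
t: 55.4
eef_pos: [512.6, -194.9, 153.0]
tcp_rot: [-3.142, -0.0, 1.528]
ft_force: [0.9, 0.1, -1.0]
opening: 0.381
grip_force: 30.0
```

```bash
python3 - <<'E'
from h import *
to((442.3,-336.7,150,87.2),(442.3,-336.7,31.2,87.2))
E
```

```text
t 55.4 pos [ 512.6 -194.9  153. ] yaw 87.5 j6 -0.44 op 0.381 gf 30.0 F [ 0.9  0.1 -1. ]
turn 0.3 shift -145.0 -63.3 3.0
turn 0.0 shift 0.0 0.0 118.8
```

Emit:
{"op": "carry_out", "data": {
  "motion": [
    [-36,-16,0,0.3,1],
    [-36,-16,0,0,1],
    [-36,-16,0,0,1],
    [-37,-15.3,0,0,1],
    [0,0,20,0,1],
    [0,0,35,0,1],
    [0,0,35,0,1],
    [0,0,25,0,1],
    [0,0,0,0,1],
    [0,0,0,0,1]
  ]
}}

```text
t: 56.4
eef_pos: [442.2, -336.6, 38.4]
tcp_rot: [-3.141, -0.0, 1.52]
ft_force: [1.0, -0.6, -0.4]
opening: 0.378
grip_force: 30.0
```

```bash
python3 - <<'E'
from h import *
to((442.3,-336.7,31.8,87.2))
E
```

```text
t 56.4 pos [ 442.2 -336.6   38.4] yaw 87.1 j6 -0.72 op 0.378 gf 30.0 F [ 1.  -0.6 -0.4]
turn -0.1 shift -0.1 0.1 6.6
```

Emit:
{"op": "carry_out", "data": {
  "motion": [
    [0,0,4,0,1],
    [0,0,2,0,1],
    [0,0,1,0,1],
    [0,0,0,0,1],
    [0,0,0,0,1]
  ]
}}

```text
t: 56.9
eef_pos: [442.3, -336.7, 31.7]
tcp_rot: [3.141, 0.001, 1.518]
ft_force: [-0.9, 0.4, 6.2]
opening: 0.375
grip_force: 30.0
```

Emit:
{"op": "carry_out", "data": {
  "motion": [
    [0,0,0,0,0.4],
    [0,0,0,0,0.4],
    [0,0,0,0,0.4],
    [0,0,-20,0,0.4],
    [0,0,-40,0,0.3],
    [0,0,-40,0,0.3],
    [0,0,-20,0,0.3],
    [40,0,0,0,0.3],
    [40,0,0,0,0.3],
    [40,0,0,0,0.3],
    [40,0,0,-8.2,0.3],
    [0,0,0,-8.2,0.3]
  ]
}}

```text
t: 58.1
eef_pos: [449.9, -173.0, 151.1]
tcp_rot: [-3.141, -0.001, 1.813]
ft_force: [-0.4, -0.6, 0.8]
opening: 0.701
grip_force: 0.0
```

Emit:
{"op": "carry_out", "data": {
  "motion": [
    [0,0,0,-8.2,0.3],
    [0,0,0,-8.2,0.3],
    [0,0,0,-8.2,0.3],
    [0,0,0,-8.2,0.3],
    [0,0,0,-8.2,0.3],
    [0,0,0,-8.2,0.3],
    [0,0,0,-8.2,0.3],
    [0,0,0,-8.2,0.3],
    [0,0,0,-8.6,0.3],
    [0,0,0,0,0.3],
    [0,0,0,0,0.3]
  ]
}}

```text
t: 59.2
eef_pos: [450.4, -176.7, 151.0]
tcp_rot: [3.141, -0.0, 3.095]
ft_force: [0.1, -0.5, -0.3]
opening: 0.702
grip_force: 0.0
```

```bash
python3 - <<'E'
from h import *
to((414.5,14.4,150,177.8),(414.5,14.4,51.5,177.8))
E
```

```text
t 59.2 pos [ 450.4 -176.7  151. ] yaw 177.3 j6 -2.03 op 0.702 gf 0.0 F [ 0.1 -0.5 -0.3]
turn -0.5 shift 43.2 189.6 1.0
turn 0.0 shift 0.0 0.0 98.5
```

Emit:
{"op": "carry_out", "data": {
  "motion": [
    [9,38,0,-0.5,0.3],
    [9,38,0,0,0.3],
    [9,38,0,0,0.3],
    [8,38,0,0,0.3],
    [8,37.6,0,0,0.3],
    [0,0,30,0,0.3],
    [0,0,0,0,0.3],
    [0,0,0,0,0.3]
  ]
}}

```text
t: 60.0
eef_pos: [414.2, 14.1, 121.1]
tcp_rot: [3.141, -0.001, 3.106]
ft_force: [-0.5, -0.2, -0.1]
opening: 0.701
grip_force: 0.0
```

```bash
python3 - <<'E'
from h import *
c=cam('top'); cv2.imwrite('pics/p7.png',crop(c['color'],385,95,105,170,3.5))
to((414.5,14.4,51.5,177.8))
E
```

```text
t 60.05 pos [414.5  13.8 121.5] yaw 177.9 j6 -1.66 op 0.697 gf 0.0 F [-0.5  0.5 -0.4]
turn 0.1 shift 0.1 0.6 70.0
```

View pics/p7.png

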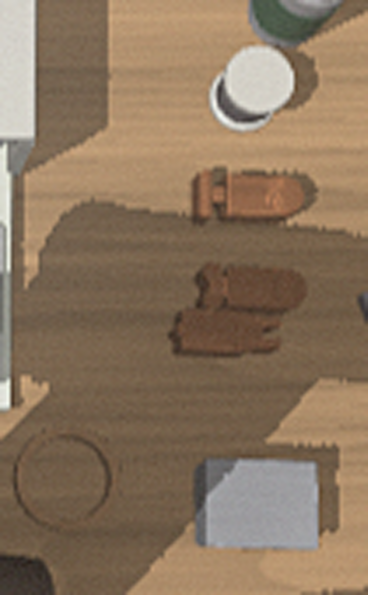

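The fish at (250,195) and whale at (250,287) are in place. The rabbit has been knocked against the whale and is now at about (228,331). Spool, tin and ring are unmoved. I need a closer look before fixing it.

```bash
python3 - <<'E'
from h import *
c=cam('top'); s=cam('side')
a=crop(c['color'],428,160,52,42,11); b=crop(s['color'],325,280,80,50,7)
out=np.zeros((462+0,572,3),np.uint8); out[:462]=a
b=cv2.resize(b,(224,140))
o=np.zeros((600,800,3),np.uint8); o[:462,:572]=a; o[:140,575:799]=b
o=np.clip(o.astype(float)*1.7,0,255).astype(np.uint8)
bb=crop(s['color'],330,285,40,45,5); o[150:375,575:775]=np.clip(bb*1.7,0,255)
cv2.imwrite('pics/p8.png',o)
E
```

```text
(no output)
```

View pics/p8.png

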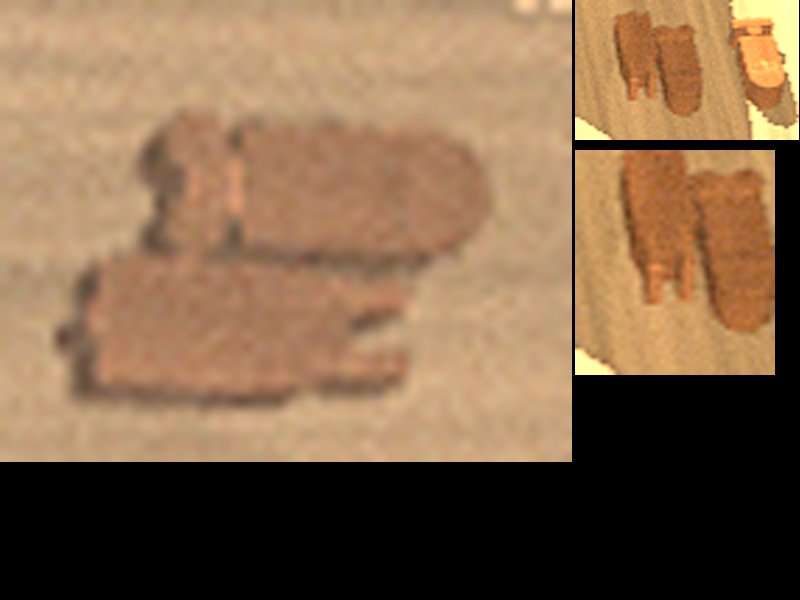

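The rabbit top face runs from the tail at about (85,325) to the ear tips (408,298) and (405,362). It touches the whale's tail, with body edges at y≈260..385.

```bash
python3 - <<'E'
from h import *
c=cam('top'); P=lambda x,y,z=34:pix2w(c,(x+.5)/11-.5+428,(y+.5)/11-.5+160,z)
for n,p in dict(ear1=(410,298),ear2=(407,362),tail=(82,325),bl_top=(100,260),bl_bot=(95,382),mid_top=(300,272),mid_bot=(290,385),wnose=(492,192),wtail_t=(150,165),wbot=(300,252),wtop=(300,122),wtailbot=(165,245)).items(): print(n,P(*p))
to((475,-410,120,177.8))
E
```

```text
ear1 [ 494.7 -362.3   34. ]
ear2 [ 477.1 -360.4   34. ]
tail [ 488.7 -273.    34. ]
bl_top [ 506.5 -278.8   34. ]
bl_bot [ 472.9 -275.7   34. ]
mid_top [ 502.4 -332.9   34. ]
mid_bot [ 471.3 -328.4   34. ]
wnose [ 523.7 -386.3   34. ]
wtail_t [ 532.7 -293.7   34. ]
wbot [ 507.9 -333.2   34. ]
wtop [ 544.  -335.2   34. ]
wtailbot [ 510.4 -296.6   34. ]
t 60.2 pos [414.6  13.6 121.7] yaw 178.0 j6 -1.66 op 0.699 gf 0.0 F [-0.6  0.   0.5]
turn 0.2 shift -76.6 -421.0 1.7
```

Plan: push the rabbit about 50 mm towards +y by its ears with closed fingers, so that it can be gripped clear of the whale.

Emit:
{"op": "carry_out", "data": {
  "motion": [
    [-7,-42,0,8.2,1],
    [0,0,0,8.2,1],
    [0,0,0,8.2,1],
    [0,0,0,8.2,1],
    [0,0,0,8.2,1],
    [0,0,0,8.2,1],
    [0,0,0,8.2,1],
    [0,0,0,8.2,1],
    [0,0,0,8.2,1],
    [0,0,0,8.2,1],
    [0,0,0,8.6,1]
  ]
}}

```text
t: 61.3
eef_pos: [420.0, -28.5, 121.6]
tcp_rot: [3.141, 0.0, 1.519]
ft_force: [0.0, -0.5, -0.2]
opening: 0.004
grip_force: 0.0
```

```bash
python3 - <<'E'
from h import *
to((485,-386,120,87.2))
E
```

```text
t 61.3 pos [420.  -28.5 121.6] yaw 87.0 j6 -0.17 op 0.004 gf 0.0 F [ 0.  -0.5 -0.2]
turn -0.2 shift -353.9 82.4 1.6
```

Emit:
{"op": "carry_out", "data": {
  "motion": [
    [-40,9,0,0,1],
    [-40,9,0,0,1],
    [-40,9,0,0,1],
    [-40,9,0,0,1],
    [-40,9,0,0,1],
    [-40,9,0,0,1],
    [-40,9,0,0,1],
    [-40,9,0,0,1],
    [-34,10,0,0,1],
    [0,0,0,0,1],
    [0,0,0,0,1]
  ]
}}

```text
t: 62.4
eef_pos: [485.4, -385.8, 121.0]
tcp_rot: [-3.141, -0.0, 1.525]
ft_force: [-0.1, 0.2, -0.3]
opening: 0.003
grip_force: 0.0
```

```bash
python3 - <<'E'
from h import *
c,b=brown('side'); print(b[-3:]); to((485,-386,25,87.2))
E
```

```text
[([422, 136, 126, 204, 1013], [479.7, 234.4]), ([339, 284, 32, 38, 567], [355.0, 302.4]), ([381, 287, 19, 32, 387], [390.2, 301.3])]
t 62.45 pos [ 485.5 -385.   121.1] yaw 87.4 j6 -0.73 op 0.002 gf 0.0 F [-0.4 -0.4  0.5]
turn 0.2 shift -1.1 -0.4 96.1
```

Emit:
{"op": "carry_out", "data": {
  "motion": [
    [0,0,30,0,1],
    [0,0,30,0,1],
    [0,0,25,0,1],
    [0,0,10,0,1],
    [0,0,0,0,1],
    [5,0,0,0,1],
    [5,0,0,0,1],
    [5,0,0,0,1],
    [5,0,0,0,1]
  ]
}}

```text
t: 63.35
eef_pos: [487.4, -365.1, 26.9]
tcp_rot: [3.14, 0.001, 1.527]
ft_force: [0.4, -1.2, 1.0]
opening: 0.003
grip_force: 0.7
```

Emit:
{"op": "carry_out", "data": {
  "motion": [
    [5,0,0,0,1],
    [5,0,0,0,1],
    [5,0,0,0,1],
    [5,0,0,0,1],
    [5,0,0,0,1],
    [5,0,0,0,1],
    [5,0,0,0,1],
    [5,0,0,0,1],
    [5,0,0,0,1],
    [2,0,0,0,1],
    [0,0,0,0,1]
  ]
}}

```text
t: 64.45
eef_pos: [489.0, -317.8, 25.9]
tcp_rot: [-3.141, -0.001, 1.527]
ft_force: [-0.4, 0.4, 0.4]
opening: 0.005
grip_force: 0.0
```

Emit:
{"op": "carry_out", "data": {
  "motion": [
    [-10,0,0,0,1],
    [0,0,-40,0,1],
    [0,0,-40,0,1],
    [0,0,-10,0,0.3],
    [0,0,0,0,0.3],
    [0,0,0,0,0.3]
  ]
}}

```text
t: 65.05
eef_pos: [488.2, -328.3, 115.1]
tcp_rot: [-3.141, -0.001, 1.526]
ft_force: [-1.6, 0.4, 0.2]
opening: 0.203
grip_force: 0.0
```

```bash
python3 - <<'E'
from h import *
c,b=brown('side'); print(b[-4:]); to((487,-270,34,87.2))
for X in [(487,-267,17),(524.3,-340.7,17)]: print(w2pix(c,X))
E
```

```text
[([423, 136, 125, 204, 977], [482.1, 238.2]), ([336, 271, 15, 29, 236], [343.0, 285.3]), ([381, 287, 19, 32, 383], [390.1, 301.3]), ([353, 289, 18, 32, 334], [361.7, 304.0])]
t 65.1 pos [ 488.1 -328.1  114.6] yaw 87.5 j6 -0.66 op 0.244 gf 0.0 F [0.1 0.  1.4]
turn 0.3 shift 58.0 -3.9 80.6
[343.4 285.3]
[361.5 303.7]
```

```bash
python3 - <<'E'
from h import *
c=cam('side')
print('whale nose',pix2w(c,363,321,0),'fish nose',pix2w(c,392,319,0),'ears',pix2w(c,343,300,0), 'top ends: rabbit',pix2w(c,342,271,34),'whale',pix2w(c,360,289,34))
E
```

```text
whale nose [ 519.6 -387.     0. ] fish nose [ 600.3 -390.8    0. ] ears [ 479.  -306.8    0. ] top ends: rabbit [ 489.5 -226.6   34. ] whale [ 527.3 -301.9   34. ]
```

Emit:
{"op": "carry_out", "data": {
  "motion": [
    [33,-2,0,0.3,0.3],
    [33,-2,0,0,0.3],
    [0,0,40,0,0.3],
    [0,0,38,0,0.3],
    [0,0,5,0,0.3],
    [0,0,0,0,0.3],
    [0,0,0,0,0.3]
  ]
}}

```text
t: 65.85
eef_pos: [488.0, -262.6, 33.8]
tcp_rot: [3.141, 0.0, 1.521]
ft_force: [-0.4, 0.8, 0.6]
opening: 0.703
grip_force: 0.0
```

```bash
python3 - <<'E'
from h import *
to((487.5,-262.5,31,87.2)); c,b=brown('side'); print(b[-3:])
E
```

```text
t 65.85 pos [ 488.  -262.6   33.8] yaw 87.2 j6 -0.56 op 0.703 gf 0.0 F [-0.4  0.8  0.6]
turn -0.0 shift 0.0 -0.5 2.8
[([336, 272, 15, 28, 254], [343.3, 284.1]), ([381, 287, 18, 32, 370], [390.2, 301.4]), ([352, 289, 18, 32, 335], [361.5, 304.2])]
```

Emit:
{"op": "carry_out", "data": {
  "motion": [
    [0,0,2,0,0.6],
    [0,0,0,0,1],
    [0,0,0,0,1],
    [0,0,0,0,1],
    [0,0,0,0,1],
    [0,0,0,0,1],
    [0,0,0,0,1],
    [0,0,-30,0,1],
    [0,0,-40,0,1],
    [0,0,0,0,1],
    [0,0,0,0,1]
  ]
}}

```text
t: 67.0
eef_pos: [487.8, -262.2, 101.3]
tcp_rot: [3.141, 0.001, 1.522]
ft_force: [0.3, 0.3, -0.9]
opening: 0.378
grip_force: 30.0
```

```bash
python3 - <<'E'
from h import *
to((442.3,-336.7,101,87.2)); c,b=brown('side'); print(b[-3:])
E
```

```text
t 67.0 pos [ 487.8 -262.2  101.3] yaw 87.2 j6 -0.56 op 0.378 gf 30.0 F [ 0.3  0.3 -0.9]
turn -0.0 shift -76.7 -41.8 0.3
[([339, 254, 13, 30, 269], [345.0, 267.4]), ([380, 287, 20, 32, 362], [390.1, 301.0]), ([353, 289, 18, 32, 352], [361.6, 304.0])]
```

Emit:
{"op": "carry_out", "data": {
  "motion": [
    [-38,-21,0,0,1],
    [-38.7,-20.8,0,0,1],
    [0,0,30,0,1],
    [0,0,30,0,1],
    [0,0,4,0,1],
    [0,0,0,0,1],
    [0,0,0,0,1]
  ]
}}

```text
t: 67.75
eef_pos: [442.5, -336.6, 37.5]
tcp_rot: [3.141, 0.0, 1.522]
ft_force: [-0.1, 0.0, -1.5]
opening: 0.374
grip_force: 30.0
```

```bash
python3 - <<'E'
from h import *
to((442.3,-336.7,31.7,87.2)); c,b=brown('side'); print(b[-3:])
x,y,w,h,_=b[-1][0]
print(b[-1], [pix2w(c,bb[0][0]+bb[0][2]/2,bb[0][1]+bb[0][3],z) for bb,z in [(b[-1],5),(b[-2],0),(b[-3],0)]])
E
```

```text
t 67.75 pos [ 442.5 -336.6   37.5] yaw 87.2 j6 -0.72 op 0.374 gf 30.0 F [-0.1  0.  -1.5]
turn 0.0 shift -0.1 -0.2 5.8
[([381, 287, 19, 32, 380], [390.1, 301.3]), ([353, 289, 18, 32, 323], [361.6, 304.9]), ([327, 293, 13, 28, 250], [333.1, 305.7])]
([327, 293, 13, 28, 250], [333.1, 305.7]) [array([ 438.5, -380.2,    5. ]), array([ 516.9, -386.6,    0. ]), array([ 596.2, -390.2,    0. ])]
```

Emit:
{"op": "carry_out", "data": {
  "motion": [
    [0,0,4,0,1],
    [0,0,1,0,1],
    [0,0,1,0,1],
    [0,0,0,0,1],
    [0,0,0,0,1]
  ]
}}

```text
t: 68.3
eef_pos: [442.3, -336.7, 31.2]
tcp_rot: [3.141, 0.0, 1.522]
ft_force: [0.5, 1.4, 2.6]
opening: 0.378
grip_force: 30.0
```

Emit:
{"op": "carry_out", "data": {
  "motion": [
    [0,0,0,0,0.4],
    [0,0,0,0,0.4],
    [0,0,0,0,0.4],
    [0,0,-20,0,0.4],
    [0,0,-40,0,0.3],
    [0,0,-40,0,0.3],
    [0,0,-20,0,0.3],
    [40,0,0,0,0.3],
    [40,0,0,0,0.3],
    [40,0,0,0,0.3],
    [40,0,0,-8.2,0.3],
    [0,0,0,-8.2,0.3]
  ]
}}

```text
t: 69.5
eef_pos: [449.5, -173.2, 151.1]
tcp_rot: [-3.141, -0.001, 1.817]
ft_force: [-0.1, -1.4, -1.3]
opening: 0.701
grip_force: 0.0
```

Emit:
{"op": "carry_out", "data": {
  "motion": [
    [0,0,0,-8.2,0.3],
    [0,0,0,-8.2,0.3],
    [0,0,0,-8.2,0.3],
    [0,0,0,-8.2,0.3],
    [0,0,0,-8.2,0.3],
    [0,0,0,-8.2,0.3],
    [0,0,0,-8.2,0.3],
    [0,0,0,-8.2,0.3],
    [0,0,0,-8.6,0.3],
    [0,0,0,0,0.3],
    [0,0,0,0,0.3]
  ]
}}

```text
t: 70.6
eef_pos: [450.0, -176.9, 151.0]
tcp_rot: [3.142, 0.0, 3.098]
ft_force: [0.4, -0.4, 0.2]
opening: 0.699
grip_force: 0.0
```

```bash
python3 - <<'E'
from h import *
to((414.5,14.4,121,177.8),(414.5,14.4,51.5,177.8))
E
```

```text
t 70.6 pos [ 450.  -176.9  151. ] yaw 177.5 j6 -2.04 op 0.699 gf 0.0 F [ 0.4 -0.4  0.2]
turn -0.3 shift 42.8 189.8 30.0
turn 0.0 shift 0.0 0.0 69.5
```

Emit:
{"op": "carry_out", "data": {
  "motion": [
    [9,38,0,-0.3,0.3],
    [9,38,0,0,0.3],
    [9,38,0,0,0.3],
    [8,38,0,0,0.3],
    [7.8,37.8,0,0,0.3],
    [0,0,40,0,0.3],
    [0,0,30,0,0.3],
    [0,0,28,0,0.3],
    [0,0,0,0,0.3],
    [0,0,0,0,0.3]
  ]
}}

```text
t: 71.6
eef_pos: [413.8, 14.3, 53.3]
tcp_rot: [3.141, -0.001, 3.106]
ft_force: [-0.1, -0.9, 1.2]
opening: 0.695
grip_force: 0.0
```

Emit:
{"op": "carry_out", "data": {
  "motion": [
    [0,0,0,0,0.8],
    [0,0,0,0,1],
    [0,0,0,0,1],
    [0,0,0,0,1],
    [0,0,0,0,1],
    [0,0,0,0,1],
    [0,0,0,0,1],
    [0,0,0,0,1]
  ]
}}

```text
t: 72.4
eef_pos: [413.9, 14.2, 53.0]
tcp_rot: [3.141, -0.0, 3.107]
ft_force: [0.0, -2.5, 1.3]
opening: 0.147
grip_force: 30.0
```

Emit:
{"op": "carry_out", "data": {
  "motion": [
    [-10,0,0,0,1],
    [-14,0,0,0,1],
    [-14,0,0,0,1],
    [-14,0,0,0,1],
    [-14,0,0,0,1],
    [-14,0,0,0,1],
    [-10,0,0,0,1],
    [0,0,0,0,1]
  ]
}}

```text
t: 73.2
eef_pos: [505.3, 10.4, 53.0]
tcp_rot: [-3.141, 0.002, 3.107]
ft_force: [2.7, -8.6, 0.6]
opening: 0.147
grip_force: 30.0
```

Emit:
{"op": "carry_out", "data": {
  "motion": [
    [-12,-0.4,0,0,1],
    [-14,0,0,0,1],
    [-14,0,0,0,1],
    [-12,0,0,0,1],
    [-10,0,0,0,1],
    [-8,0,0,0,1],
    [-5,0,0,0,1],
    [-3,0,0,0,1],
    [-2,0,0,0,1],
    [0,0,0,0,1]
  ]
}}

```text
t: 74.2
eef_pos: [583.7, 7.1, 53.0]
tcp_rot: [-3.141, -0.001, 3.107]
ft_force: [-2.1, -10.1, 2.9]
opening: 0.147
grip_force: 30.0
```

Emit:
{"op": "carry_out", "data": {
  "motion": [
    [-1,0,0,0,1],
    [-1,0,0,0,1],
    [0,0,0,0,1],
    [0,0,0,0,1]
  ]
}}

```text
t: 74.6
eef_pos: [583.8, 7.1, 53.0]
tcp_rot: [-3.141, -0.004, 3.107]
ft_force: [-12.7, -10.1, 9.3]
opening: 0.148
grip_force: 30.0
```

Home: end stop felt. Release and retreat up and to the left, then take the final look.

Emit:
{"op": "carry_out", "data": {
  "motion": [
    [0,0,0,0,0.4],
    [0,0,0,0,0.3],
    [0,0,0,0,0.3],
    [0,0,-20,0,0.3],
    [0,0,-40,0,0.3],
    [0,0,-40,0,0.3],
    [20,40,0,0,0.3],
    [20,40,0,0,0.3],
    [20,40,0,0,0.3],
    [20,40,0,0,0.3],
    [0,0,0,0,0.3],
    [0,0,0,0,0.3]
  ]
}}

```text
t: 75.8
eef_pos: [511.0, 171.6, 153.1]
tcp_rot: [3.141, 0.0, 3.11]
ft_force: [-0.0, -0.5, 0.1]
opening: 0.7
grip_force: 0.0
```

```bash
python3 - <<'E'
from h import *
c=cam('top'); cv2.imwrite('pics/p9.png',np.clip(crop(c['color'],285,90,205,170,3.45)*1.3,0,255).astype(np.uint8))
c,b=brown('side'); print(b[-4:])
E
```

```text
[([423, 136, 125, 204, 989], [482.0, 238.2]), ([380, 286, 20, 33, 368], [390.0, 300.9]), ([353, 289, 18, 32, 321], [361.6, 304.3]), ([325, 290, 15, 33, 312], [331.9, 304.9])]
```

View pics/p9.png

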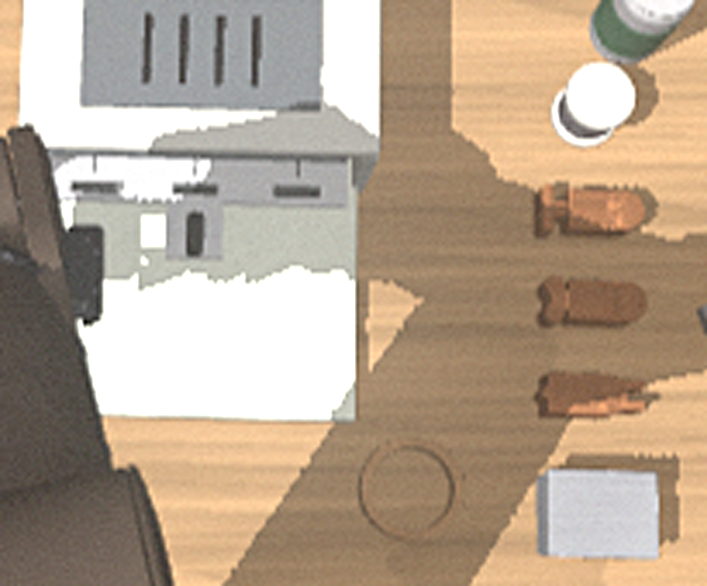

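The final picture shows the row evenly spaced, with fish (596,210), whale (594,302) and rabbit (598,395). Spool, tin and ring are where they started, and the plate is home with its fin at (195,232). I'm handing in.

```bash
python3 -c "
from cell import env
print(env.job_done())"
```

```text
the job is handed in; nothing more can be done
None
```

I handed the job in at about 76 s: the rabbit, whale and fish were scanned, set in a row between tin and spool, and the empty plate was pushed home. After the rabbit was knocked against the whale, I set it back in its place; tin, spool and ring look unmoved in the last picture.

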